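# Lock the ring-toss post into its foot

### The arm

A 6-joint arm with a two-finger parallel gripper is mounted at the origin on the work surface. World frame = base frame: x ahead of the robot, y to its left, z up, the work surface at z = 0. Lengths are in mm, angles in rad, forces in N, time in s.
With the tool pointing down it reaches from about 375 to 825 mm from the base axis. Payload 5.5 kg.
Tool frame: the origin (TCP) lies on the centre line of the jaws, within the pads' length; the fingertips stand 11 mm ahead of it and the grasp point (between the pads) lies 8 mm behind it; z points along the fingers, y is the direction in which the jaws open and shut (so a half turn about z gives the same grasp; the last joint's range is limited). The gripper opens to 85 mm and grips with 20 to 120 N. Pads are 22 mm wide; open, the fingers measure 114 mm over their backs; the gripper's body (76 mm by 85 mm) begins 54 mm behind the grasp point. The pads swing forward as they close: fully open they stand 13 mm farther back than shut.
Start: joints at [-1.336, 0.314, -0.047, 1.21, 0, 1.571], TCP at [139.586, -583.533, 242.299] pointing down, gripper open.
Joint ranges: [-2.67, 2.67], [-0.69, 1.73], [-1.03, 1.25], [-2.08, 2.16], [-1.42, 1.45], [-3.14, 3.14]. Speed limits (rad/s): [2.39, 2.39, 3.01, 3.14, 3.14, 3.14].

### API

Orientations are given as [roll, pitch, yaw] about the fixed x, y, z axes, in that order (R = Rz(yaw) Ry(pitch) Rx(roll)).
In Python, from plant import manip, optics, finder gives the robot as it stands.
- The arm moves only by the shell command python3 -m creep 'ROWS' [OPENING]. ROWS is JSON, a list of rows, each a list of 2 entries, a list of its own where there are three numbers: the shift along the tool's x, y, z in units of 30 mm (1.0 is 30 mm), then the turn, a rotation vector about the tool's x, y, z in units of 8 degrees (1.0 is 8 degrees). A call has 1 to 10 rows; each row is the pose to reach, as a shift and turn from the pose commanded when the call began, along the tool's axes at that moment; what a row does not reach only later rows make up. A row lasts 1/8 s, in which the tool goes at most 62.5 mm and 10.7 degrees, less where a joint would pass 70% of its speed; a pose out of reach is approached as far as the arm can. A call with a gripper value outside its range is refused whole. OPENING is the opening in per cent of the stroke, from 0 (shut) to 100 (fully open), set as the call begins (- or left out, the last holds). The fingers move at their own pace and stop on an object; the grip force is fixed at half the most. Time passes only in rows, so rows that repeat a pose let the fingers close. It gives the time, the measured TCP pose, the force and the opening at its end, in the units of the state.
- manip.state(): the state, without advancing time (a new reading comes with each control period).
- optics.capture(name): name is "scene" or "top" or "wrist"; returns a dict with "frame" (480x640x3 uint8, blue, green, red), "fovy" (degrees; the focal length in pixels is half the picture's height over the tangent of half this angle, whatever the lens; pixels are square), "cx", "cy" (the principal point, pixels), "k1" (the pictures are not rectified: a ray, as slopes to the right and down, at radius r is drawn at 1 + k1 r^2 times it, then the intrinsics apply), "world_from_camera" (4x4, takes a point from camera to world coordinates). Camera axes: x right, y down, z forward; pixel columns grow to the right and rows downward; lengths in mm; the calibration is good to about 2 mm. A picture is of the moment at which its call begins. There is no depth.
- manip.finish_job(): hands the job in, once; it reports no verdict.
Trained networks look in the newest picture that a camera, given by its name, has taken for a name from the list of things; names that differ only in an ending like _2 or _b are one class to them, and where a whole thing is asked for, a point or a joint stands for the part that bears it (a point fixed in the world has none). Each returns a list of dicts, best first, with "conf" (0 to 1); they miss things now and then, are a little off and sometimes report something else, mostly with a low value. They report only what shows in the picture. A call takes as long as a camera call.
- finder.cut_out(camera, name): "pixels" (480x640 bool, what is visible of it) and "point" ([row, column] in pixels, amid what is visible of it).
The state is a dict: "t": time; "joint_pos": joint angles; "dq": joint speeds; "joint_efforts": joint torques, N m; "tcp_pos": TCP position; "tcp_rot": TCP orientation; "contact_force": force on the tool from outside, world axes, zero at the start; "wrist_torque": the same for the moment, N m; "grip_width": finger opening in mm.
Only numpy, scipy, OpenCV 4.12 (cv2) and the standard library are available. Lean on these libraries where they do the work, as an engineer would, in place of code of your own. Each camera call takes 0.05 s, during which the arm holds its last target.

### The job

Put the ring-toss stand together: take the wooden post out of its storage block, set its tapered shank upright in the socket of the round foot and let go, then knock it home with the wooden mallet - at least two light taps straight down on top of the post, firm enough that the taper locks, never a heavy blow - and put the mallet down on the shelf. Then pick up the whole stand by its post alone, well clear of the shelf, and set it down gently and upright with its whole foot on the cork mat, leaving the other things where they are.

Things in the scene. Friction and masses are not known exactly. Their poses are not given: they have to be found in the camera images.
- post_grip (a point): Middle of the round grip part (25 mm diameter, 80 mm long, flat top) of the loose pale ash post, 136 mm long, 70 g; on the axis, 40 mm below the top, 96 mm above the tip; z from tip to top. Under the grip part a collar, 42 mm diameter, 8 mm thick, then the tapered shank, 48 mm. At the start the post stands upright in the storage block, its collar on the block's top.
- post_tip (a point): Lower end of the post's shank, on its axis, 24 mm in diameter; the shank widens upwards (6 degrees included angle) to 29 mm under the collar. z points up the post. Set in by hand, the tip stops on the cork, 17 to 26 mm above the foot's underside, and the post may lean a little; driven home, the tip stands 3 to 15 mm above the underside. The collar never reaches the foot.
- stand: Loose round beech foot, 170 mm diameter, 44 mm high, about 0.6 kg; origin at the centre of its underside, z up; taper socket in its middle. The post carries it only once the taper has bitten and then had taps of 15 to 25 N; taps of 5 N do not lock it. Over 45 N of mallet on post, or over 55 N of the foot on what it stands on, splits the wood: job failed.
- socket (a point): Centre of the socket's mouth, on the foot's axis, 44 mm above the underside; z points up. Mouth 37 mm wide, narrowed by a 4 mm lead-in to 30 mm, below it a 6 degree taper, 27 mm wide at its top. A tight cork in the bore slides down ahead of the shank under 4 to 7 N, over a length that differs each time (3 to 22 mm). Then the taper bites: the post stops and resistance climbs steeply.
- rack: Bamboo storage block, 80 x 110 x 58 mm, fixed; origin at the centre of its underside. In the centre of its top a straight round hole, 31 mm wide and 52 mm deep, in which the post's shank hangs loosely. The post is free once it is lifted straight up by 55 mm.
- mallet_head (a point): Centre of the barrel-shaped head of the small loose wooden mallet (140 g): 47 mm diameter, 80 mm long along z, a flat striking face at each end. It stands on one face, this point 40 mm above the shelf. The handle (16 mm wide, 18 mm high) leaves the head level along +x of this frame, out to 145 mm. Hold it by the head (closing along y) or by the handle near the head.
- mallet: The same mallet; origin at the centre of the lower striking face.
- mat: Round cork mat, 210 mm in diameter, 4 mm thick, fixed flat on the shelf; origin at the centre of its underside.
- labyrinth: Bystander: wooden labyrinth board, 180 x 260 x 54 mm; origin at the centre of its underside.
- paperweight: Bystander: glass paperweight ball, 76 mm in diameter; origin under its centre.
- bamboo_box: Bystander: lidded bamboo box, 116 x 156 x 88 mm; origin at the centre of its underside.
- shelf: The ash shelf (work surface, its top at z = 0).

How it is judged:
By the outcome, as a careful person would: the job done as asked, in the order asked, and still so for the second after the job is handed in, with the robot touching nothing.
It also fails if it takes over 72 s, if anything falls off the work surface, if the arm or the gripper's body presses on something with over 40 N, if the wrist force passes 120 N, or if a joint passes its speed limit or range.

## Working session

There is one attempt and no reset: what is moved stays moved. The work goes in short steps, Python scripts to look and compute and a shell command to move; the robot and the scene stay as the last step left them, time stands still between calls to the robot, and variables do not carry over. Pictures are saved under pics/ and viewed, and the job is handed in when it is done.

```bash
ls; mkdir -p pics
cat > h.py <<'E'
import numpy as np, cv2
from plant import manip, optics, finder
def K(c):
    f=240/np.tan(np.radians(c["fovy"])/2); return f
def ray(c,row,col):
    f=K(c); d=np.array([(col-c["cx"])/f,(row-c["cy"])/f]); u=d.copy()
    for _ in range(20): u=d/(1+c["k1"]*(u@u))
    T=np.array(c["world_from_camera"]); v=T[:3,:3]@np.array([u[0],u[1],1]); return T[:3,3],v/np.linalg.norm(v)
def atz(c,row,col,z):
    o,v=ray(c,row,col); return o+v*(z-o[2])/v[2]
def proj(c,P):
    T=np.array(c["world_from_camera"]); p=T[:3,:3].T@(np.array(P,float)-T[:3,3]); u=p[:2]/p[2]
    u=u*(1+c["k1"]*(u@u)); f=K(c); return u[1]*f+c["cy"],u[0]*f+c["cx"]
def tri(rays):
    A=0;b=0
    for o,v in rays:
        M=np.eye(3)-np.outer(v,v);A=A+M;b=b+M@o
    return np.linalg.solve(A,b)
E
python3 - <<'E'
from h import *
print(manip.state())
for n in ["scene","top","wrist"]:
    c=optics.capture(n); cv2.imwrite(f"pics/a_{n}.png",c["frame"]); print(n,c["fovy"],c["cx"],c["cy"],c["k1"],np.round(c["world_from_camera"],3).tolist())
E
```

```text
pics
{'t': 0.0, 'joint_pos': array([-1.33598577e+00,  3.14237399e-01, -4.80863786e-02,  1.21018746e+00,
       -2.83924604e-05,  1.57080196e+00]), 'dq': array([-0.00062709,  0.00142606,  0.00155956, -0.00261781,  0.00096066,
        0.00054165]), 'joint_efforts': array([-1.91457337e-03, -5.39596546e+01,  3.39743543e+01,  1.93617895e-02,
        7.52240067e-05,  3.52561884e-06]), 'tcp_pos': array([ 139.45624379, -582.99304281,  241.42452282]), 'tcp_rot': array([-3.13987774e+00,  2.84020711e-05,  2.34804975e-01]), 'contact_force': array([0.5693747 , 0.4786478 , 0.12619861]), 'wrist_torque': array([-0.00580564,  0.08056441,  0.01118134]), 'grip_width': 85.40143517764088}
scene 47.86950013131426 311.5319843514909 238.9215387524871 0.0019715371379285355 [[0.238, 0.709, -0.664, 1394.626], [0.971, -0.169, 0.167, -214.792], [0.007, -0.685, -0.729, 979.417], [0.0, 0.0, 0.0, 1.0]]
top 46.568788929089024 326.5215460616198 244.72749158642117 -0.14344683907934094 [[0.009, -0.987, 0.16, 456.966], [-1.0, -0.009, -0.001, 13.263], [0.003, -0.16, -0.987, 1132.982], [0.0, 0.0, 0.0, 1.0]]
wrist 69.61464031484257 317.46241391646885 230.18386467605492 0.019747701299412838 [[0.233, -0.921, -0.312, 220.23], [-0.972, -0.221, -0.074, -563.768], [-0.001, 0.32, -0.947, 373.739], [0.0, 0.0, 0.0, 1.0]]
```

View pics/a_scene.png

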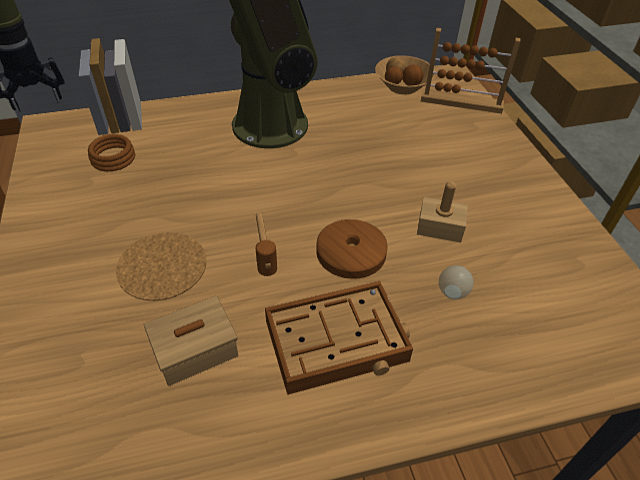

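View pics/a_top.png

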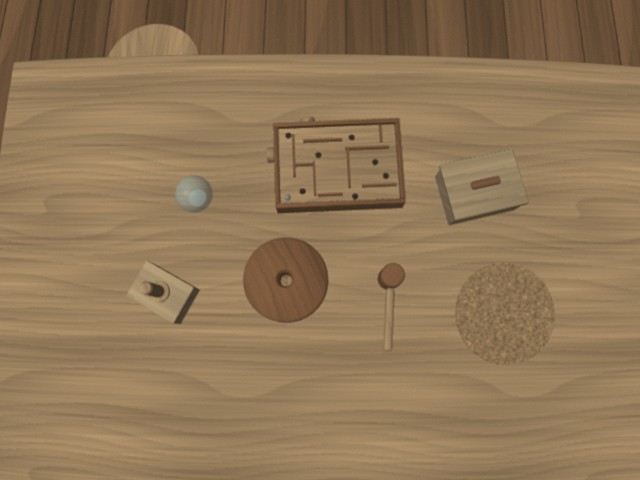

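Run:
```python
from h import *
import pickle
C={}
for cam in ["scene","top"]:
    C[cam]=optics.capture(cam)
    for n in ["post_grip","post_tip","stand","socket","rack","mallet_head","mallet","mat","labyrinth","bamboo_box","paperweight"]:
        r=finder.cut_out(cam,n)
        for d in r[:2]:
            p=d["pixels"]; ys,xs=np.nonzero(p)
            C[cam+n]=r[0]["pixels"]
            print(cam,n,round(d["conf"],2),np.round(d["point"],1),p.sum(),(ys.min(),ys.max(),xs.min(),xs.max()) if len(ys) else "")
pickle.dump(C,open("c.pkl","wb"))
print(manip.state()["t"])
```

```text
scene post_grip 0.74 [204.1 447.9] 406 (np.int64(181), np.int64(215), np.int64(437), np.int64(455))
scene post_tip 0.58 [199.1 446.5] 376 (np.int64(182), np.int64(215), np.int64(437), np.int64(454))
scene stand 0.72 [249.5 352.9] 3373 (np.int64(218), np.int64(277), np.int64(316), np.int64(386))
scene socket 0.77 [252.4 349.7] 3400 (np.int64(219), np.int64(278), np.int64(316), np.int64(387))
scene socket 0.59 [293.1 304.6] 188627 (np.int64(64), np.int64(479), np.int64(0), np.int64(639))
scene rack 0.64 [222.7 442.9] 1615 (np.int64(198), np.int64(241), np.int64(417), np.int64(467))
scene rack 0.28 [263.1 157.9] 4831 (np.int64(232), np.int64(300), np.int64(116), np.int64(205))
scene mallet_head 0.93 [248.1 263. ] 861 (np.int64(213), np.int64(276), np.int64(255), np.int64(276))
scene mallet_head 0.6 [222.9 438.8] 1612 (np.int64(197), np.int64(241), np.int64(417), np.int64(467))
scene mallet 0.62 [251.3 263.9] 827 (np.int64(214), np.int64(275), np.int64(256), np.int64(276))
scene mat 0.94 [266.7 159.7] 4774 (np.int64(231), np.int64(299), np.int64(116), np.int64(205))
scene bamboo_box 0.88
[... 848 characters left out ...]
.int64(404))
top mallet 0.6 [285.  391.2] 1124 (np.int64(263), np.int64(350), np.int64(378), np.int64(404))
top mallet 0.51 [296.9 167.9] 2184 (np.int64(261), np.int64(323), np.int64(126), np.int64(199))
top mat 0.85 [313.  501.8] 7918 (np.int64(263), np.int64(364), np.int64(456), np.int64(554))
top labyrinth 0.62 [163.5 335.2] 11721 (np.int64(117), np.int64(212), np.int64(266), np.int64(405))
top labyrinth 0.6 [195.2 192.7] 1092 (np.int64(175), np.int64(212), np.int64(175), np.int64(213))
top bamboo_box 0.91 [187.7 478.9] 5049 (np.int64(149), np.int64(224), np.int64(435), np.int64(528))
top paperweight 0.61 [193.2 196.9] 1158 (np.int64(174), np.int64(212), np.int64(175), np.int64(213))
1.35
```

```bash
cat > fit.py <<'E'
from h import *
from scipy.optimize import minimize
def circ(x,y,z,r,n=48):
    a=np.linspace(0,2*np.pi,n,endpoint=False); return np.c_[x+r*np.cos(a),y+r*np.sin(a),np.full(n,z)]
def sil(c,parts,S=4):
    m=np.zeros((480*1,640),np.float32); 
    big=np.zeros((480*S,640*S),np.uint8)
    for P in parts:
        q=np.array([proj(c,p)[::-1] for p in P]); h=cv2.convexHull(((q+0.5)*S).astype(np.float32)); cv2.fillConvexPoly(big,np.round(h).astype(np.int32),1)
    return cv2.resize(big.astype(np.float32),(640,480),interpolation=cv2.INTER_AREA)
def fit(cs,masks,model,x0,step=15):
    def cost(x):
        t=0
        for c,m in zip(cs,masks):
            s=sil(c,model(x)); t+=np.abs(s-m).sum()/m.sum()
        return t
    x0=np.array(x0,float); n=len(x0); sx=np.vstack([x0]+[x0+np.eye(n)[i]*(step if np.ndim(step)==0 else step[i]) for i in range(n)])
    r=minimize(cost,x0,method="Nelder-Mead",options=dict(initial_simplex=sx,xatol=.1,fatol=1e-4,maxiter=120)); return r.x,r.fun
def cyl(x,y,z0,z1,r): return np.r_[circ(x,y,z0,r),circ(x,y,z1,r)]
def post(x,y,ztip): return [cyl(x,y,ztip+56,ztip+136,12.5)]
def foot(x,y,z=0): return [cyl(x,y,z,z+44,85)]
def mallet(x,y,a,z=0):
    d=np.array([np.cos(a),np.sin(a)]);n=np.array([-d[1],d[0]]);o=np.array([x,y])
    H=[np.r_[o+d*s+n*t,z+40+w] for s in(15,145) for t in(-8,8) for w in(-9,9)]
    return [cyl(x,y,z,z+80,23.5),np.array(H)]
E
python3 - <<'E'
from fit import *
import pickle
C=pickle.load(open("c.pkl","rb")); S,T=C["scene"],C["top"]
def g(n,z): return atz(T,*[ (lambda p:(p[0].mean(),p[1].mean()))(np.nonzero(C["top"+n]))][0],z)[:2]
for name,key,model,z,ex in [("post","post_grip",lambda x:post(x[0],x[1],10),110,[]),("foot","stand",lambda x:foot(*x),40,[]),("mat","mat",lambda x:[cyl(x[0],x[1],0,4,105)],4,[]),("ball","paperweight",lambda x:[cyl(x[0],x[1],37,39,38)],38,[])]:
    x0=g(key,z)
    for cs in (["scene"],["top"],["scene","top"]):
        print(name,cs,fit([C[q] for q in cs],[C[q+key].astype(np.float32) for q in cs],model,x0))
x0=list(g("mallet",40))+[np.pi]
for cs in (["scene"],["top"],["scene","top"]):
    print("mallet",cs,fit([C[q] for q in cs],[C[q+"mallet"].astype(np.float32) for q in cs],lambda x:mallet(*x),x0,[15,15,.2]))
def rect(x,y,a,w,l,h):
    d=np.array([np.cos(a),np.sin(a)]);n=np.array([-d[1],d[0]]);o=np.array([x,y])
    return [np.array([np.r_[o+d*s*w/2+n*t*l/2,z] for s in(-1,1) for t in(-1,1) for z in (0,h)])]
for nm,w,l,h in [("rack",80,110,58),("bamboo_box",116,156,88)]:
  for a in (0.3,-.5):
    print(nm,fit([S,T],[C[q+nm].astype(np.float32) for q in ("scene","top")],lambda x:rect(*x,w,l,h),list(g(nm,h))+[a],[15,15,.3]))
# socket hole guess
E
```

```text
post ['scene'] (array([544.73452858, 331.7090563 ]), np.float64(0.23537561297416687))
post ['top'] (array([534.45583067, 330.75197573]), np.float64(0.3403925597667694))
post ['scene', 'top'] (array([536.68071749, 336.03218689]), np.float64(0.6627892851829529))
foot ['scene'] (array([562.71866583,  93.07684174]), np.float64(0.12192410230636597))
foot ['top'] (array([564.74435661,  92.84730282]), np.float64(0.026405248790979385))
foot ['scene', 'top'] (array([564.32650496,  92.41776688]), np.float64(0.15167236328125))
mat ['scene'] (array([ 500.11007593, -356.08645645]), np.float64(0.017791684716939926))
mat ['top'] (array([ 501.9115577 , -355.80148202]), np.float64(0.018849456682801247))
mat ['scene', 'top'] (array([ 501.02437747, -355.74759292]), np.float64(0.042426493018865585))
ball ['scene'] (array([739.3472018 , 280.48504555]), np.float64(0.24076198041439056))
ball ['top'] (array([736.92301797, 283.3943096 ]), np.float64(0.08095855265855789))
ball ['scene', 'top'] (array([736.92330675, 283.37947037]), np.float64(0.32550421357154846))
mallet ['scene'] (array([ 570.21702636, -115.01797524,    3.0894407 ]), np.float64(0.11872732639312744))
mallet ['top'] (array([ 572.28314607, -114.40884196,    3.09917082]), np.float64(0.06500222533941269))
mallet ['scene', 'top'] (array([ 572.5985837 , -114.89835131,    3.09748253]), np.float64(0.19316154718399048))
rack (array([ 5.36433313e+02,  3.37975015e+02, -4.83893192e-01]), np.float64(0.4161689281463623))
rack (array([ 5.36660543e+02,  3.37686274e+02, -4.78854699e-01]), np.float64(0.4154999852180481))
bamboo_box (array([ 7.53666325e+02, -3.00330970e+02,  2.46478072e-01]), np.float64(0.24088799953460693))
bamboo_box (array([ 7.53880087e+02, -3.01455933e+02,  2.57612316e-01]), np.float64(0.24056819081306458))
```

Run:
```python
import cv2
t=cv2.imread("pics/a_top.png");s=cv2.imread("pics/a_scene.png")
a=cv2.resize(t[240:330,240:420],None,fx=4,fy=4);b=cv2.resize(t[240:330,110:210],None,fx=4,fy=4)
cv2.imwrite("pics/z.png",cv2.hconcat([a])); cv2.imwrite("pics/z2.png",cv2.hconcat([b,cv2.resize(s[170:260,410:480],None,fx=4,fy=4)]))
```

```text
(no output)
```

View pics/z.png

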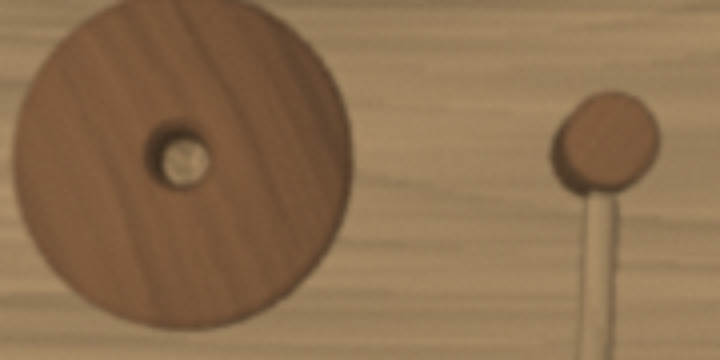

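View pics/z2.png

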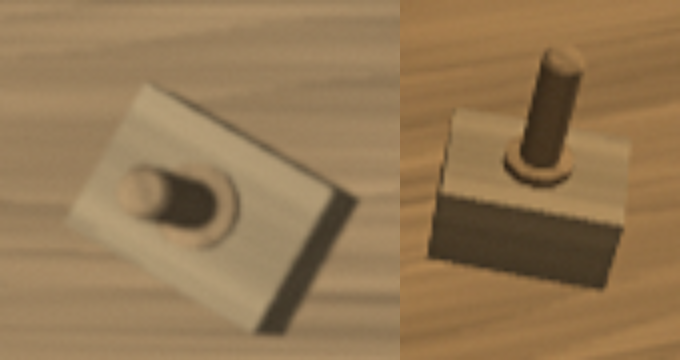

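Run:
```python
from fit import *
import pickle
C=pickle.load(open("c.pkl","rb")); S,T=C["scene"],C["top"]
m2=lambda x:[cyl(x[0],x[1],66,146,12.5),cyl(x[0],x[1],58,66,21)]
for cs in (["scene"],["top"],["scene","top"]):
    print(fit([C[q] for q in cs],[C[q+"post_grip"].astype(np.float32) for q in cs],m2,[537,336]))
print(atz(T,288.7-.5,146.7-.5,146),atz(T,291.2,158.7,66))
print(atz(S,170+60/4-.5,410+(563-400)/4-.5,146),atz(S,170+163/4-.5,410+(539-400)/4-.5,66))
# overlay
for nm,c in (("scene",S),("top",T)):
    f=c["frame"].copy(); 
    for parts in (m2([536.6,337.9]),foot(564.3,92.6),mallet(572.4,-114.6,3.098),[cyl(501,-355.7,0,4,105)]):
        s=(sil(c,parts)>.5).astype(np.uint8); k,_=cv2.findContours(s,0,1); cv2.drawContours(f,k,-1,(0,255,0),1)
    for z in (146,66): 
        r,q=proj(c,(536.6,337.9,z)); cv2.circle(f,(int(q+.5),int(r+.5)),1,(0,0,255),-1)
    r,q=proj(c,(564.3,92.6,44)); cv2.circle(f,(int(q+.5),int(r+.5)),1,(0,0,255),-1)
    C["f"+nm]=f
a=cv2.resize(C["ftop"][230:370,110:410],None,fx=2.6,fy=2.6);b=cv2.resize(C["fscene"][170:280,240:480],None,fx=3.2,fy=3.2)[:,:]
cv2.imwrite("pics/o1.png",a);cv2.imwrite("pics/o2.png",b)
```

```text
(array([536.6268541, 336.74205  ]), np.float64(0.12915641069412231))
(array([536.13842602, 338.18202437]), np.float64(0.07347624003887177))
(array([535.66294898, 337.72689009]), np.float64(0.2080167531967163))
[534.5311893  335.45598515 146.        ] [535.406178   336.30774707  66.        ]
[541.09062326 334.11845048 146.        ] [544.54677746 333.5159716   66.        ]
```

View pics/o1.png

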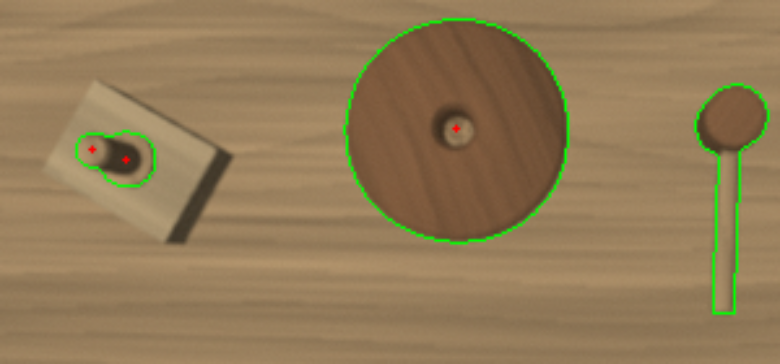

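View pics/o2.png

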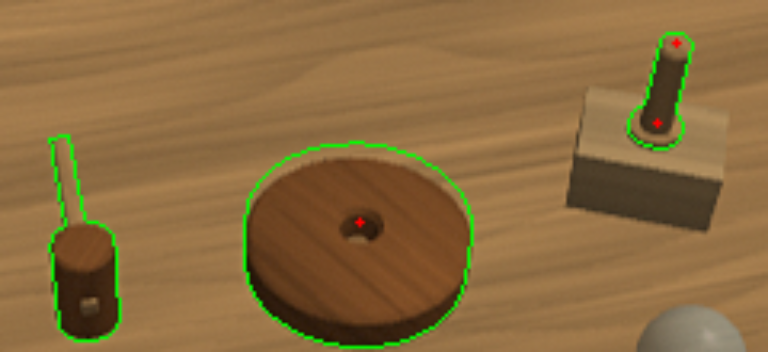

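```bash
cat > to.py <<'E'
import sys
from h import *
from scipy.spatial.transform import Rotation as R
def rows(*tg,yaw=-0.043,s=None):
    s=s or manip.state(); Rt=R.from_euler("xyz",s["tcp_rot"])
    print("at",np.round(s["tcp_pos"],1),np.round(s["tcp_rot"],3),"F",np.round(s["contact_force"],1),"w",round(s["grip_width"],1),"t",round(s["t"],2))
    Rd=R.from_euler("xyz",[np.pi,0,yaw])
    for t in tg:
        d=Rt.inv().apply(np.array(t,float)-s["tcp_pos"])/30
        rv=np.degrees((Rt.inv()*Rd).as_rotvec())/8
        print(t,"->",np.round(d,3).tolist(),np.round(rv,3).tolist())
if __name__=="__main__": 
    rows(*[eval(a) for a in sys.argv[1:]])
E
python3 to.py 480,-300,242
```

```text
at [ 139.6 -583.5  242.3] [-3.142 -0.     0.235] F [ 0.4 -0.1 -0.2] w 85.4 t 1.35
(480, -300, 242) -> [13.234, -6.552, 0.01] [-0.0, -0.0, 1.989]
```

```bash
python3 -m creep '[[[13.2,-6.6,0],[0,0,2]],[[13.2,-6.6,0],[0,0,2]],[[13.2,-6.6,0],[0,0,2]],[[13.2,-6.6,0],[0,0,2]],[[13.2,-6.6,0],[0,0,2]],[[13.2,-6.6,0],[0,0,2]],[[13.2,-6.6,0],[0,0,2]],[[13.2,-6.6,0],[0,0,2]]]' 100; python3 to.py 537,180,242 537,337.5,242
```

```text
t: 2.35
tcp_pos: [481.3, -296.2, 242.2]
tcp_rot: [-3.141, -0.001, -0.039]
contact_force: [-0.3, -1.0, -0.4]
grip_width: 85.6
at [ 481.3 -296.2  242.2] [-3.141e+00 -1.000e-03 -3.900e-02] F [-0.3 -1.  -0.4] w 85.6 t 2.35
(537, 180, 242) -> [1.234, -15.933, 0.015] [-0.003, -0.005, 0.028]
(537, 337.5, 242) -> [1.028, -21.179, 0.017] [-0.003, -0.005, 0.028]
```

```bash
python3 -m creep '[[[1,-21.2,0],[0,0,0]],[[1,-21.2,0],[0,0,0]],[[1,-21.2,0],[0,0,0]],[[1,-21.2,0],[0,0,0]],[[1,-21.2,0],[0,0,0]],[[1,-21.2,0],[0,0,0]],[[1,-21.2,0],[0,0,0]],[[1,-21.2,0],[0,0,0]],[[1,-21.2,0],[0,0,0]],[[1,-21.2,0],[0,0,0]]]' 100
python3 - <<'E'
from h import *
from to import rows
rows((537,337.5,200),(537,337.5,98))
c=optics.capture("wrist"); f=c["frame"]
print(np.round(c["world_from_camera"],2).tolist())
for z in (146,66):
    r,q=proj(c,(537,337.5,z)); print(r,q); cv2.circle(f,(int(q+.5),int(r+.5)),2,(0,0,255),-1)
cv2.imwrite("pics/w1.png",f)
E
```

```text
t: 3.6
tcp_pos: [534.3, 40.3, 242.2]
tcp_rot: [-3.089, 0.003, 0.045]
contact_force: [-1.2, -0.1, -0.0]
grip_width: 85.2
at [534.3  40.3 242.2] [-3.089e+00  3.000e-03  4.500e-02] F [-1.2 -0.1 -0. ] w 85.2 t 3.6
(537, 337.5, 200) -> [0.539, -9.805, 1.923] [-0.376, 0.035, 0.629]
(537, 337.5, 98) -> [0.548, -9.627, 5.319] [-0.376, 0.035, 0.629]
[[0.05, -0.94, -0.32, 617.84], [-1.0, -0.06, 0.04, 37.31], [-0.05, 0.32, -0.95, 374.03], [0.0, 0.0, 0.0, 1.0]]
208.98483011013678 -91.44222736947182
186.4686912851876 10.689074477550776
```

View pics/w1.png

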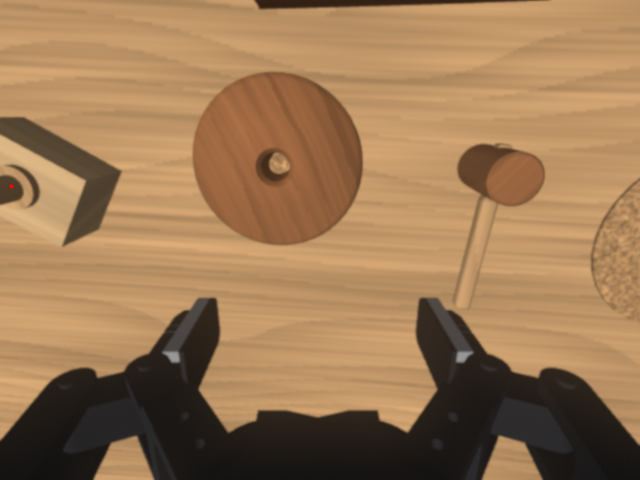

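Run:
```python
from fit import *
s=manip.state(); print(np.round(s["joint_pos"],3))
c=optics.capture("wrist")
for n,m,x0,st in (("stand",lambda x:foot(*x),[565,92.6],10),("mallet",lambda x:mallet(*x),[572.5,-115,3.098],[10,10,.1])):
    r=finder.cut_out("wrist",n)
    for d in r[:1]:
        print(n,d["conf"],d["pixels"].sum(),fit([c],[d["pixels"].astype(np.float32)],m,x0,st))
f=c["frame"]
h=cv2.resize(f[130:200,240:320],None,fx=8,fy=8); cv2.imwrite("pics/w1h.png",h)
for z,rr in((44,18.5),(40,15)):
  q=np.array([proj(c,p)[::-1] for p in circ(564.5,92.6,z,rr)]); q=((q+.5-[240,130])*8).astype(int)
  cv2.polylines(h,[q],True,(0,255,0),1)
cv2.imwrite("pics/w1h.png",h)
```

```text
[ 0.044  0.195 -0.202  1.176  0.053  3.141]
stand 0.63 23107 (array([564.2747879 ,  92.00834045]), np.float64(0.07958897948265076))
mallet 0.59 6477 (array([ 571.99269925, -112.55948991,    3.10989812]), np.float64(0.10334645956754684))
```

View pics/w1h.png

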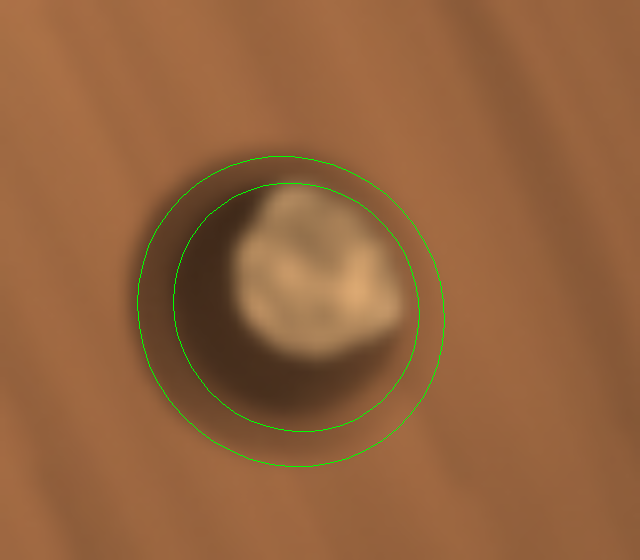

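```bash
sed -i 's/rows(\*\[eval(a) for a in sys.argv\[1:\]\])/rows(*[eval(a) for a in sys.argv[2:]],yaw=float(sys.argv[1]))/' to.py; python3 to.py .75 537,337.5,200
```

```text
at [533.9  40.6 242.2] [-3.089e+00  3.000e-03  4.500e-02] F [ 0.1 -0.4 -0.5] w 85.4 t 3.8
(537, 337.5, 200) -> [0.558, -9.794, 1.925] [-0.368, -0.115, -5.045]
```

```bash
python3 -m creep '[[[0.1,-2,0.3],[-0.37,-0.1,-1.3]],[[0.25,-4,0.6],[-0.37,-0.1,-2.6]],[[0.4,-6,1.0],[-0.37,-0.1,-3.9]],[[0.5,-8,1.5],[-0.37,-0.1,-5.05]],[[0.56,-9.8,1.92],[-0.37,-0.1,-5.05]],[[0.56,-9.8,1.92],[-0.37,-0.1,-5.05]],[[0.56,-9.8,1.92],[-0.37,-0.1,-5.05]]]' 100; python3 to.py .75 537,337.5,200
```

```text
t: 4.68
tcp_pos: [536.7, 337.5, 200.1]
tcp_rot: [3.14, -0.001, 0.751]
contact_force: [-0.5, 0.3, 0.5]
grip_width: 85.3
at [536.7 337.5 200.1] [ 3.14e+00 -1.00e-03  7.51e-01] F [-0.5  0.3  0.5] w 85.3 t 4.67
(537, 337.5, 200) -> [0.007, 0.008, 0.005] [0.01, -0.009, 0.01]
```

Run:
```python
from fit import *
c=optics.capture("wrist"); f=c["frame"].copy()
for parts in ([cyl(537,337.5,66,146,12.5)],[cyl(537,337.5,58,66,21)]):
    k,_=cv2.findContours((sil(c,parts)>.5).astype(np.uint8),0,1); cv2.drawContours(f,k,-1,(0,255,0),1)
cv2.imwrite("pics/w2.png",f)
m2=lambda x:[cyl(x[0],x[1],66,146,12.5),cyl(x[0],x[1],58,66,21)]
for d in finder.cut_out("wrist","post_grip")[:1]:
    print(d["conf"],d["pixels"].sum(),fit([c],[d["pixels"].astype(np.float32)],m2,[537,337.5],5))
```

```text
0.55 3407 (array([535.94821107, 338.51126879]), np.float64(0.04507264494895935))
```

View pics/w2.png

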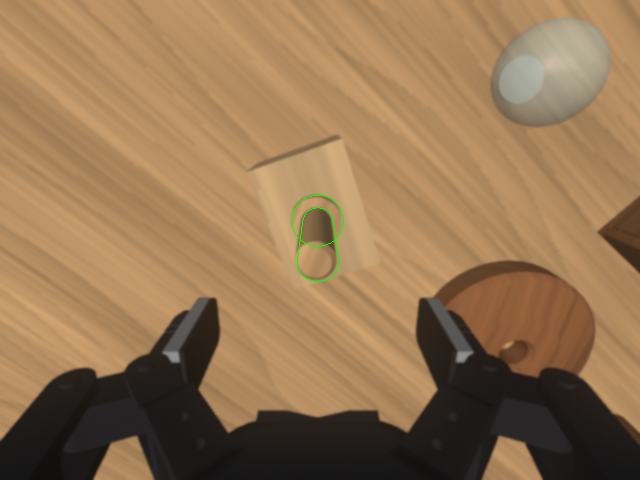

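```bash
python3 -m creep '[[[0,-0.03,1.5],[0,0,0]],[[0,-0.03,2.8],[0,0,0]],[[0,-0.03,3.4],[0,0,0]],[[0,-0.03,3.4],[0,0,0]]]' 100; python3 to.py .75 536.2,338.2,98;  python3 -m creep '[[[0,0,0],[0,0,0]],[[0,0,0],[0,0,0]],[[0,0,0],[0,0,0]],[[0,0,0],[0,0,0]],[[0,0,0],[0,0,0]]]' 10; python3 -m creep '[[[0,0,0],[0,0,0]]]'
```

```text
t: 5.28
tcp_pos: [536.2, 337.5, 97.7]
tcp_rot: [3.141, -0.0, 0.75]
contact_force: [-0.3, -0.8, 0.6]
grip_width: 85.3
at [536.2 337.5  97.7] [ 3.141 -0.     0.75 ] F [-0.3 -0.8  0.6] w 85.3 t 5.28
(536.2, 338.2, 98) -> [0.016, -0.018, -0.009] [0.005, -0.002, -0.001]
t: 5.9
tcp_pos: [537.0, 339.2, 99.3]
tcp_rot: [3.14, -0.004, 0.751]
contact_force: [-1.2, 1.1, 5.1]
grip_width: 23.7
t: 6.02
tcp_pos: [537.0, 339.2, 99.3]
tcp_rot: [3.14, -0.004, 0.751]
contact_force: [-0.0, 0.5, 6.0]
grip_width: 23.7
```

```bash
python3 -m creep '[[[0,0,-0.7],[0,0,0]],[[0,0,-2.0],[0,0,0]],[[0,0,-3.2],[0,0,0]],[[0,0,-3.2],[0,0,0]]]'; python3 to.py .75 565,93,197
python3 - <<'E'
from fit import *
for n in ("scene","wrist"):
    c=optics.capture(n); cv2.imwrite(f"pics/l_{n}.png",c["frame"])
E
```

```text
t: 6.52
tcp_pos: [538.0, 339.8, 197.5]
tcp_rot: [3.139, -0.008, 0.751]
contact_force: [-0.0, 0.3, -0.8]
grip_width: 23.9
at [538.  339.8 197.5] [ 3.139 -0.008  0.751] F [-0.   0.3 -0.8] w 23.9 t 6.53
(565, 93, 197) -> [-4.957, 6.626, -0.006] [0.015, -0.054, 0.009]
```

View pics/l_scene.png

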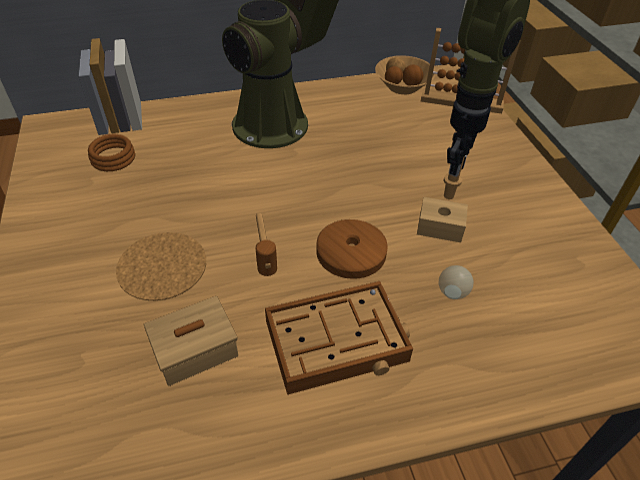

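View pics/l_wrist.png

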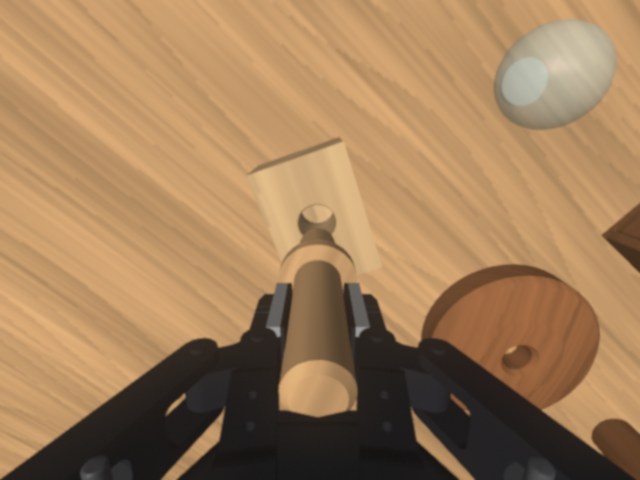

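```bash
cat > ov.py <<'E'
from fit import *
def ovl(c,plist,name,crop=None):
    f=c["frame"].copy()
    for parts in plist:
        for p in parts:
            k,_=cv2.findContours((sil(c,[p])>.5).astype(np.uint8),0,1); cv2.drawContours(f,k,-1,(0,255,0),1)
    if crop: a,b,e,g=crop; f=f[a:b,e:g]; s=min(780/f.shape[1],580/f.shape[0]); f=cv2.resize(f,None,fx=s,fy=s)
    cv2.imwrite("pics/"+name,f)
def fullpost(x,y,t,dx=0,dy=0):
    # lean: dx,dy per mm
    def cc(z0,z1,r0,r1): return np.r_[circ(x+dx*z0,y+dy*z0,t+z0,r0),circ(x+dx*z1,y+dy*z1,t+z1,r1)]
    return [cc(0,48,12,14.5),cc(48,56,21,21),cc(56,136,12.5,12.5)]
E
python3 - <<'E'
from ov import *
c=optics.capture("wrist"); s=manip.state(); x,y,z=s["tcp_pos"]
ovl(c,[fullpost(x,y,z-88)],"l2.png",(180,440,180,460))
c=optics.capture("scene")
ovl(c,[fullpost(x,y,z-88)],"l3.png",(130,210,400,500))
E
```

```text
(no output)
```

View pics/l2.png

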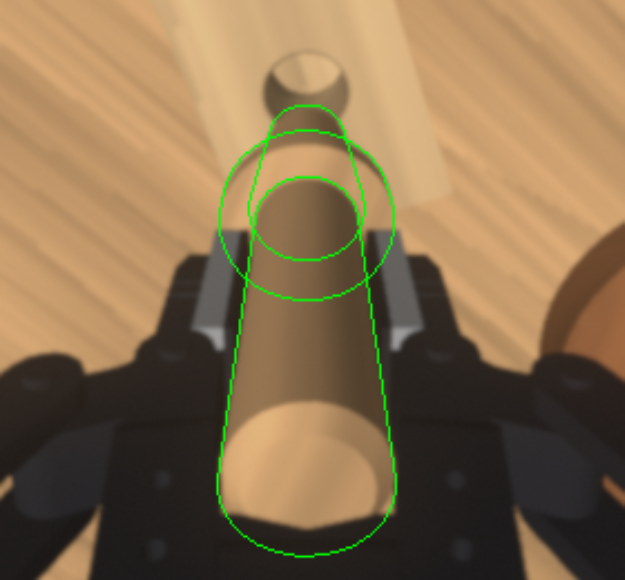

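View pics/l3.png

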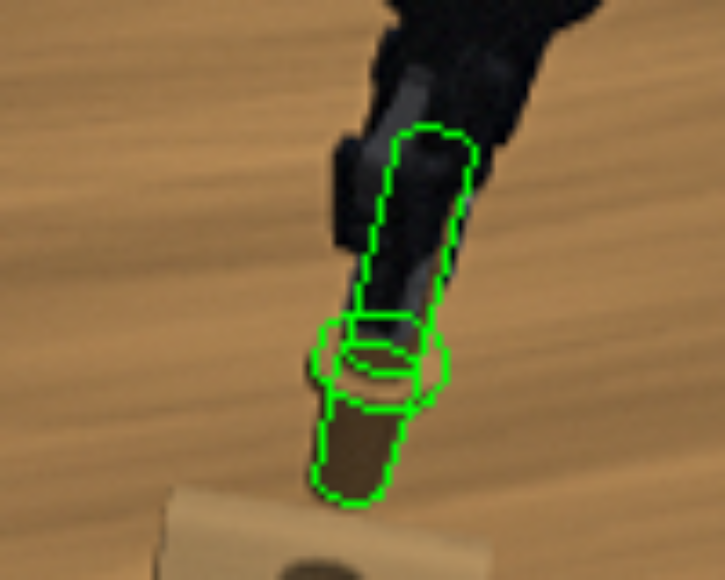

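```bash
python3 -m creep '[[[-0.8,1.0,0],[0,-0.05,0]],[[-2,2.7,0],[0,-0.05,0]],[[-3.2,4.3,0],[0,-0.05,0]],[[-4.3,5.7,0],[0,-0.05,0]],[[-4.94,6.62,0],[0,-0.05,0]],[[-4.94,6.62,0],[0,-0.05,0]],[[-4.94,6.62,0],[0,-0.05,0]]]'; python3 to.py .75 565,93,145
python3 - <<'E'
from ov import *
c=optics.capture("wrist"); s=manip.state(); x,y,z=s["tcp_pos"]
ovl(c,[fullpost(x,y,z-88),[circ(565,93,44,18.5)]],"m2.png",(160,440,150,470))
c=optics.capture("scene")
ovl(c,[fullpost(x,y,z-88),[circ(565,93,44,18.5)]],"m3.png",(170,290,290,410))
E
```

```text
t: 7.6
tcp_pos: [563.0, 92.6, 193.2]
tcp_rot: [-3.141, 0.006, 0.751]
contact_force: [-0.2, 0.2, -0.3]
grip_width: 23.7
at [563.   92.6 193.2] [-3.141  0.006  0.751] F [-0.2  0.2 -0.3] w 23.7 t 7.6
(565, 93, 145) -> [0.068, 0.038, 1.607] [-0.002, 0.043, 0.007]
```

View pics/m2.png

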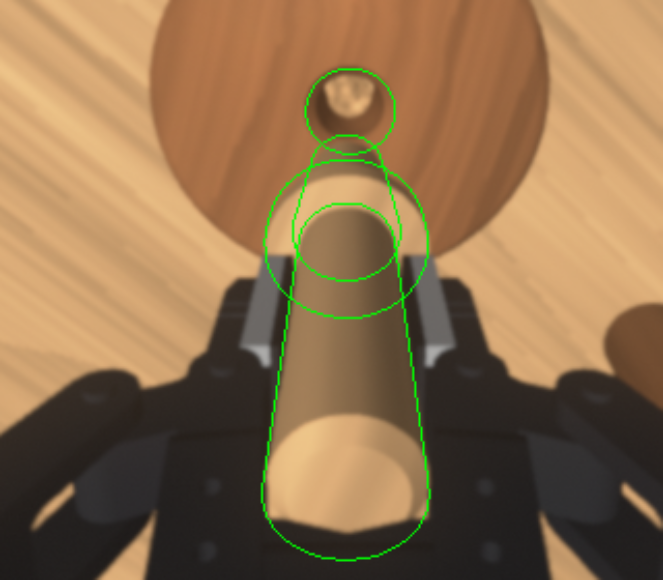

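View pics/m3.png

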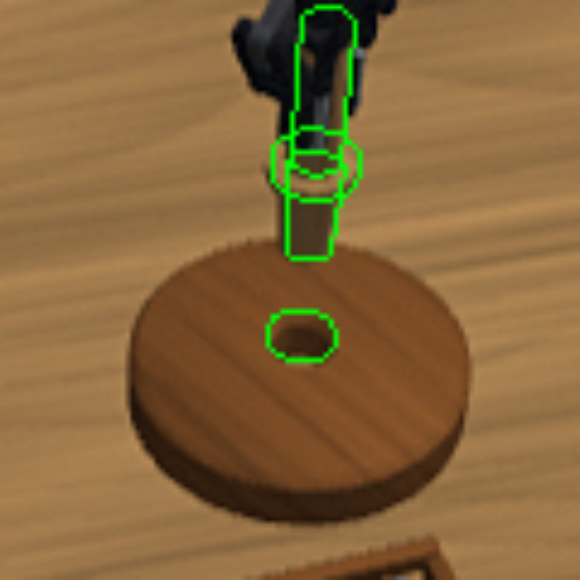

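```bash
python3 -m creep '[[[0.12,0.03,0.8],[0,0.05,0]],[[0.12,0.03,1.6],[0,0.05,0]],[[0.12,0.03,1.9],[0,0.05,0]],[[0.12,0.03,2.1],[0,0.05,0]]]'; python3 to.py .75 565,93,115
```

```text
t: 8.2
tcp_pos: [566.5, 94.6, 131.0]
tcp_rot: [3.141, -0.002, 0.752]
contact_force: [0.4, 0.0, -1.0]
grip_width: 23.8
at [566.5  94.6 131. ] [ 3.141e+00 -2.000e-03  7.520e-01] F [ 0.4  0.  -1. ] w 23.8 t 8.2
(565, 93, 115) -> [-0.075, 0.003, 0.532] [0.006, -0.014, 0.016]
```

```bash
python3 -m creep '[[[-0.02,0,0.15],[0,0,0]],[[-0.02,0,0.3],[0,0,0]],[[-0.02,0,0.4],[0,0,0]]]'; python3 -m creep '[[[0,0,0.05],[0,0,0]],[[0,0,0.1],[0,0,0]]]'
```

```text
t: 8.57
tcp_pos: [566.4, 93.5, 119.2]
tcp_rot: [3.14, -0.003, 0.751]
contact_force: [-1.0, -0.3, -0.3]
grip_width: 23.4
t: 8.82
tcp_pos: [566.3, 93.5, 116.2]
tcp_rot: [3.14, -0.002, 0.751]
contact_force: [0.2, 1.0, -1.0]
grip_width: 23.7
```

```bash
python3 -m creep '[[[0,0,0.05],[0,0,0]],[[0,0,0.1],[0,0,0]]]'
```

```text
t: 9.07
tcp_pos: [566.3, 93.6, 113.2]
tcp_rot: [3.141, -0.002, 0.751]
contact_force: [0.2, 1.4, 0.3]
grip_width: 23.9
```

```bash
python3 -m creep '[[[0,0,0.03],[0,0,0]],[[0,0,0.06],[0,0,0]]]'
```

```text
t: 9.32
tcp_pos: [566.2, 93.6, 111.4]
tcp_rot: [3.141, -0.002, 0.751]
contact_force: [0.0, 1.1, -0.7]
grip_width: 23.5
```

```bash
python3 -m creep '[[[0,0,0.03],[0,0,0]],[[0,0,0.06],[0,0,0]]]'
```

```text
t: 9.57
tcp_pos: [566.5, 93.7, 110.0]
tcp_rot: [3.141, -0.003, 0.751]
contact_force: [-1.7, 1.4, 5.2]
grip_width: 23.5
```

```bash
python3 -m creep '[[[0,0,0],[0,0,0]],[[0,0,0],[0,0,0]],[[0,0,0],[0,0,0]],[[0,0,0],[0,0,0]]]' 100; python3 -m creep '[[[0,0,-1],[0,0,0]],[[0,0,-2.5],[0,0,0]],[[0,0,-4.5],[0,0,0]],[[0,0,-4.5],[0,0,0]]]';python3 - <<'E'
from ov import *
for n in ("wrist","scene","top"):
    c=optics.capture(n); 
    ovl(c,[fullpost(565,93,22)],f"n_{n}.png",dict(wrist=(100,400,150,470),scene=(170,290,290,410),top=(220,340,220,380))[n])
from to import rows
rows((572.2,-114,200),yaw=-.043)
E
```

```text
t: 10.07
tcp_pos: [566.2, 93.5, 109.5]
tcp_rot: [3.14, -0.002, 0.751]
contact_force: [-0.1, 0.5, 0.2]
grip_width: 85.5
t: 10.58
tcp_pos: [569.0, 93.9, 250.0]
tcp_rot: [3.135, -0.01, 0.751]
contact_force: [1.4, 0.9, -0.1]
grip_width: 85.7
at [565.5  93.3 243.8] [ 3.141e+00 -1.000e-03  7.510e-01] F [ 0.   0.3 -0.6] w 85.0 t 10.72
(572.2, -114, 200) -> [-4.555, 5.202, 1.458] [0.0, -0.011, 5.687]
```

View pics/n_wrist.png

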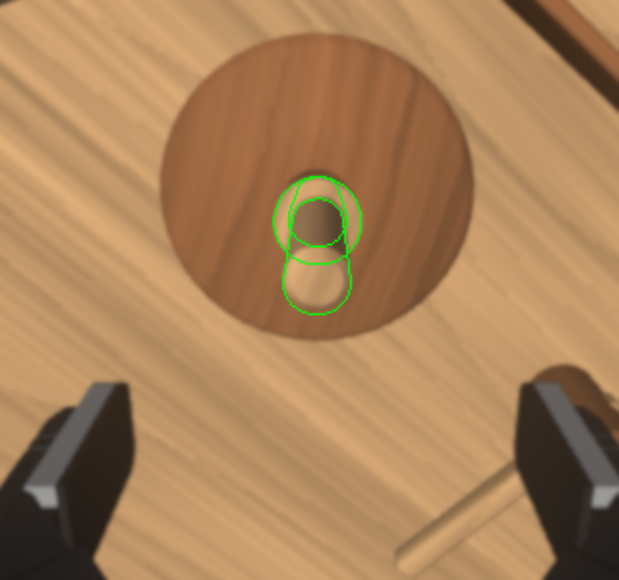

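View pics/n_scene.png

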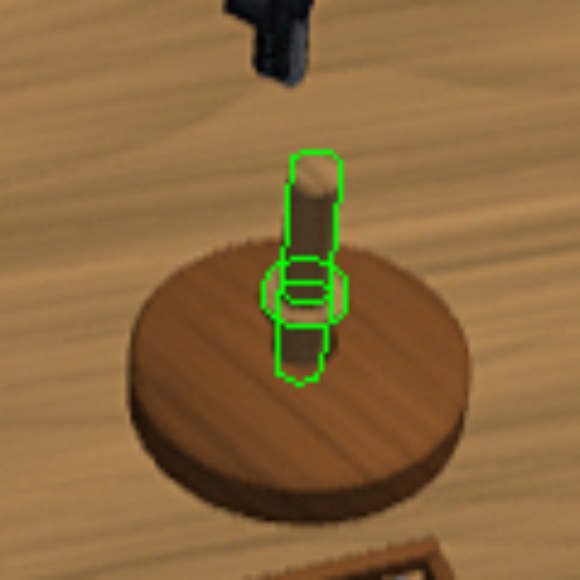

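View pics/n_top.png

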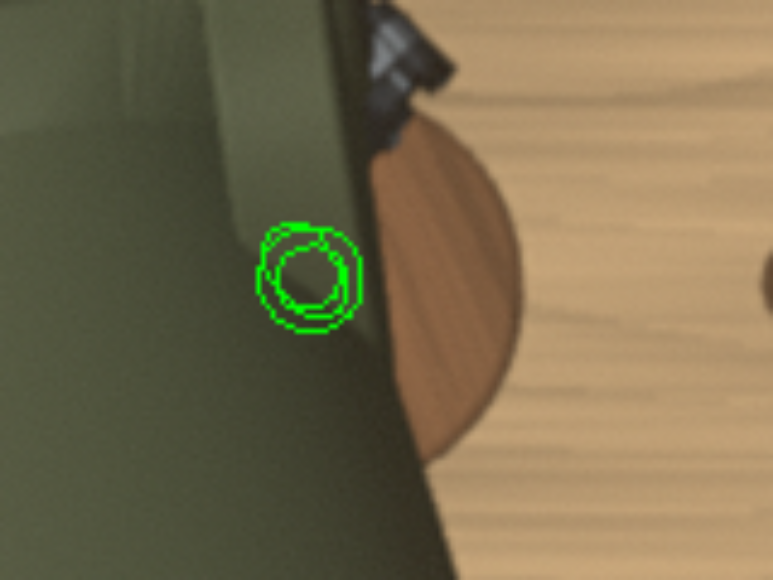

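```bash
python3 -m creep '[[[-0.8,0.9,0],[0,0,1.2]],[[-2,2.3,0],[0,0,2.5]],[[-3.2,3.6,0.3],[0,0,3.8]],[[-4.1,4.7,1],[0,0,5]],[[-4.55,5.2,1.46],[0,0,5.69]],[[-4.55,5.2,1.46],[0,0,5.69]],[[-4.55,5.2,1.46],[0,0,5.69]]]';python3 - <<'E'
from ov import *
c=optics.capture("wrist")
from to import rows
d=finder.cut_out("wrist","mallet")[0]
x,e=fit([c],[d["pixels"].astype(np.float32)],lambda x:mallet(*x),[572,-114,3.1],[5,5,.1]); print(d["conf"],x,e)
ovl(c,[mallet(*x)],"p.png")
rows((x[0],x[1],130),(x[0],x[1],32),yaw=x[2]-np.pi)
E
```

```text
t: 11.6
tcp_pos: [572.2, -113.1, 199.9]
tcp_rot: [-3.14, -0.001, -0.042]
contact_force: [0.2, 0.1, 0.5]
grip_width: 85.5
0.79 [ 571.47165596 -113.79107482    3.09306548] 0.06355705857276917
at [ 572.8 -112.8  200.8] [-3.141e+00 -2.000e-03 -4.100e-02] F [-0.2  1.   0.6] w 85.5 t 11.7
(np.float64(571.4716559602728), np.float64(-113.79107481782225), 130) -> [-0.05, 0.038, 2.36] [-0.007, -0.017, 0.052]
(np.float64(571.4716559602728), np.float64(-113.79107481782225), 32) -> [-0.057, 0.042, 5.626] [-0.007, -0.017, 0.052]
```

View pics/p.png

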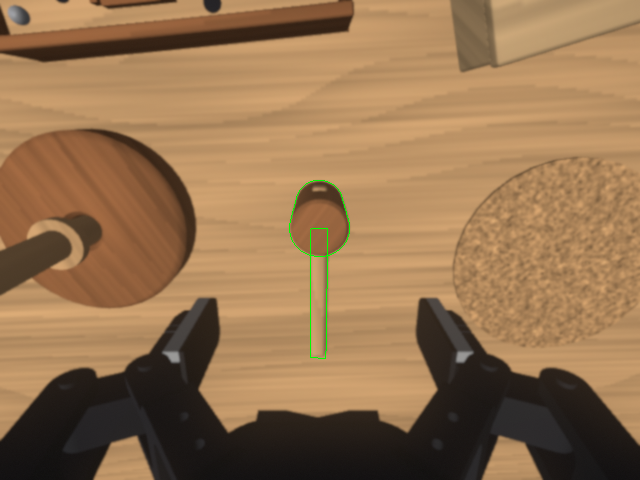

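```bash
python3 -m creep '[[[-0.05,0.04,1.8],[0,0,0.05]],[[-0.05,0.04,3.4],[0,0,0.05]],[[-0.05,0.04,4.8],[0,0,0.05]],[[-0.05,0.04,5.5],[0,0,0.05]],[[-0.05,0.04,5.58],[0,0,0.05]],[[-0.05,0.04,5.58],[0,0,0.05]]]';  python3 -m creep '[[[0,0,0],[0,0,0]],[[0,0,0],[0,0,0]],[[0,0,0],[0,0,0]],[[0,0,0],[0,0,0]],[[0,0,0],[0,0,0]]]' 35
```

```text
t: 12.45
tcp_pos: [572.5, -114.3, 34.3]
tcp_rot: [-3.141, -0.004, -0.049]
contact_force: [0.4, 0.6, 0.6]
grip_width: 85.2
t: 13.08
tcp_pos: [572.4, -114.8, 34.5]
tcp_rot: [-3.141, -0.004, -0.05]
contact_force: [-0.9, 0.9, 5.9]
grip_width: 45.5
```

```bash
python3 -m creep '[[[0,0,-1],[0,0,0]],[[0,0,-2.5],[0,0,0]],[[0,0,-4.2],[0,0,0]],[[0,0,-5.8],[0,0,0]],[[0,0,-6.7],[0,0,0]],[[0,0,-6.7],[0,0,0]]]'; python3 to.py -.05 565,0,235 565,93,235;python3 - <<'E'
from ov import *
c=optics.capture("wrist");cv2.imwrite("pics/q.png",c["frame"])
E
```

```text
t: 13.82
tcp_pos: [572.6, -115.3, 236.8]
tcp_rot: [-3.142, -0.007, -0.05]
contact_force: [0.2, -0.9, -2.5]
grip_width: 45.4
at [ 572.6 -115.3  236.8] [-3.142 -0.007 -0.05 ] F [ 0.2 -0.9 -2.5] w 45.4 t 13.82
(565, 0, 235) -> [-0.447, -3.825, 0.056] [-0.0, -0.051, -0.003]
(565, 93, 235) -> [-0.603, -6.921, 0.055] [-0.0, -0.051, -0.003]
```

View pics/q.png

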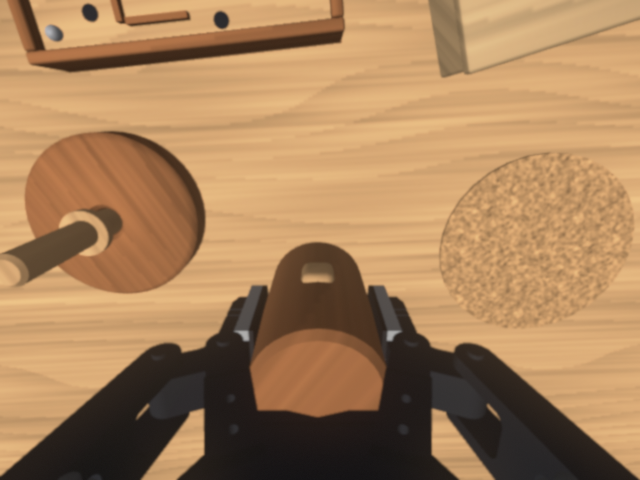

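```bash
python3 -m creep '[[[-0.1,-1,0],[0,0,-0.8]],[[-0.25,-2.6,0],[0,0,-1.7]],[[-0.4,-4.2,0],[0,0,-2.6]],[[-0.5,-5.7,0],[0,0,-3.4]],[[-0.6,-6.92,0],[0,-0.05,-3.94]],[[-0.6,-6.92,0],[0,-0.05,-3.94]],[[-0.6,-6.92,0],[0,-0.05,-3.94]]]'
python3 - <<'E'
from ov import *
from to import rows
s=manip.state();x,y,z=s["tcp_pos"]
rows((565,93,200),yaw=.5)
c=optics.capture("scene"); ovl(c,[fullpost(565,93,21),mallet(x,y,s["tcp_rot"][2]+np.pi,z-34.5)],"r.png",(110,290,250,450))
E
```

```text
t: 14.75
tcp_pos: [562.7, 92.9, 232.7]
tcp_rot: [-3.14, 0.007, 0.5]
contact_force: [0.2, -0.0, -1.0]
grip_width: 45.8
at [562.7  92.9 232.7] [-3.14   0.007  0.5  ] F [ 0.2 -0.  -1. ] w 45.8 t 14.75
(565, 93, 200) -> [0.077, 0.037, 1.09] [-0.013, 0.05, -0.003]
```

View pics/r.png

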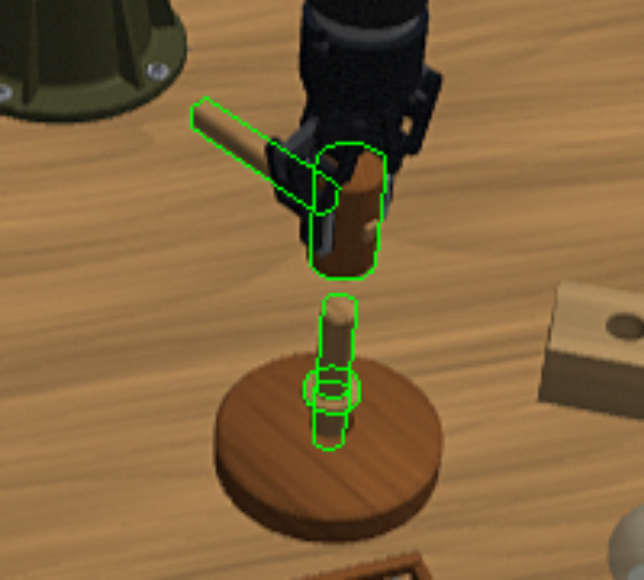

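```bash
python3 -m creep '[[[0.05,0,0.5],[0,0.02,0]],[[0.05,0,0.9],[0,0.02,0]],[[0.05,0,1.1],[0,0.02,0]],[[0.05,0,1.1],[0,0.02,0]]]'; python3 -m creep '[[[0,0,0.05],[0,0,0]],[[0,0,0.1],[0,0,0]]]'
```

```text
t: 15.3
tcp_pos: [564.2, 93.8, 200.5]
tcp_rot: [-3.14, 0.003, 0.499]
contact_force: [-0.2, 0.2, -1.0]
grip_width: 45.2
t: 15.55
tcp_pos: [565.1, 94.2, 198.7]
tcp_rot: [-3.141, 0.001, 0.5]
contact_force: [0.3, -0.1, -1.2]
grip_width: 45.3
```

```bash
python3 -m creep '[[[0,0,0.05],[0,0,0]],[[0,0,0.1],[0,0,0]]]'
```

```text
t: 15.8
tcp_pos: [564.8, 94.1, 195.4]
tcp_rot: [-3.14, 0.001, 0.5]
contact_force: [0.6, 0.7, -1.3]
grip_width: 45.1
```

```bash
python3 -m creep '[[[0,0,0.05],[0,0,0]],[[0,0,0.1],[0,0,0]]]'
```

```text
t: 16.05
tcp_pos: [564.7, 94.1, 192.3]
tcp_rot: [-3.14, 0.002, 0.5]
contact_force: [-0.5, -0.1, -0.5]
grip_width: 45.4
```

```bash
python3 -m creep '[[[0,0,0.05],[0,0,0]],[[0,0,0.05],[0,0,0]]]'
```

```text
t: 16.3
tcp_pos: [564.9, 94.1, 191.0]
tcp_rot: [-3.14, 0.001, 0.5]
contact_force: [0.2, -0.8, -0.0]
grip_width: 45.6
```

```bash
python3 -m creep '[[[0,0,0.05],[0,0,0]],[[0,0,0.05],[0,0,0]]]'
```

```text
t: 16.55
tcp_pos: [565.0, 94.1, 189.6]
tcp_rot: [-3.14, 0.001, 0.5]
contact_force: [0.7, -0.6, 2.4]
grip_width: 45.6
```

```bash
python3 -m creep '[[[0,0,0.05],[0,0,0]],[[0,0,0.05],[0,0,0]]]'
```

```text
t: 16.8
tcp_pos: [564.8, 94.1, 187.9]
tcp_rot: [-3.14, 0.001, 0.5]
contact_force: [-0.4, -0.3, 3.7]
grip_width: 45.2
```

```bash
python3 -m creep '[[[0,0,0.05],[0,0,0]],[[0,0,0.05],[0,0,0]]]'
```

```text
t: 17.05
tcp_pos: [564.7, 94.1, 186.3]
tcp_rot: [-3.14, 0.001, 0.5]
contact_force: [-0.1, 0.8, 3.5]
grip_width: 45.1
```

```bash
python3 -m creep '[[[0,0,0.05],[0,0,0]],[[0,0,0.05],[0,0,0]]]'
```

```text
t: 17.3
tcp_pos: [564.6, 94.1, 184.7]
tcp_rot: [-3.14, 0.002, 0.5]
contact_force: [0.0, 0.1, 3.4]
grip_width: 45.3
```

```bash
python3 -m creep '[[[0,0,0.05],[0,0,0]],[[0,0,0.05],[0,0,0]]]'
```

```text
t: 17.55
tcp_pos: [564.6, 94.1, 183.2]
tcp_rot: [-3.14, 0.002, 0.5]
contact_force: [0.6, 0.2, 3.3]
grip_width: 45.8
```

```bash
python3 -m creep '[[[0,0,0.05],[0,0,0]],[[0,0,0.05],[0,0,0]]]'
```

```text
t: 17.8
tcp_pos: [564.6, 94.1, 181.7]
tcp_rot: [-3.14, 0.002, 0.5]
contact_force: [-0.0, 0.4, 2.6]
grip_width: 45.5
```

```bash
python3 -m creep '[[[0,0,0.05],[0,0,0]],[[0,0,0.05],[0,0,0]]]'
```

```text
t: 18.05
tcp_pos: [564.6, 94.1, 180.2]
tcp_rot: [-3.14, 0.002, 0.5]
contact_force: [0.8, 0.2, 3.8]
grip_width: 45.1
```

```bash
python3 -m creep '[[[0,0,0.05],[0,0,0]],[[0,0,0.05],[0,0,0]]]'
```

```text
t: 18.3
tcp_pos: [564.6, 94.1, 178.7]
tcp_rot: [-3.14, 0.002, 0.5]
contact_force: [1.0, 1.1, 4.2]
grip_width: 45.3
```

```bash
python3 -m creep '[[[0,0,0.04],[0,0,0]],[[0,0,0.04],[0,0,0]]]'
```

```text
t: 18.55
tcp_pos: [564.8, 94.1, 177.8]
tcp_rot: [-3.14, 0.001, 0.5]
contact_force: [0.2, -0.6, 5.1]
grip_width: 45.3
```

```bash
python3 -m creep '[[[0,0,0.04],[0,0,0]],[[0,0,0.04],[0,0,0]]]'
```

```text
t: 18.8
tcp_pos: [565.3, 94.2, 177.4]
tcp_rot: [-3.141, -0.0, 0.5]
contact_force: [0.6, -0.1, 8.8]
grip_width: 45.1
```

```bash
python3 -m creep '[[[0,0,0.04],[0,0,0]],[[0,0,0.04],[0,0,0]]]'
```

```text
t: 19.05
tcp_pos: [565.7, 94.3, 177.0]
tcp_rot: [-3.141, -0.001, 0.5]
contact_force: [-0.7, -0.6, 14.1]
grip_width: 45.7
```

```bash
python3 -m creep '[[[0,0,0.04],[0,0,0]],[[0,0,0.04],[0,0,0]]]'
```

```text
t: 19.3
tcp_pos: [566.1, 94.4, 176.6]
tcp_rot: [-3.141, -0.002, 0.5]
contact_force: [-2.2, 0.1, 17.8]
grip_width: 45.9
```

```bash
python3 -m creep '[[[0,0,-0.3],[0,0,0]],[[0,0,-0.5],[0,0,0]],[[0,0,-0.5],[0,0,0]]]'; python3 -m creep '[[[0,0,0.2],[0,0,0]],[[0,0,0.3],[0,0,0]],[[0,0,0.4],[0,0,0]],[[0,0,0.48],[0,0,0]]]'
```

```text
t: 19.68
tcp_pos: [564.5, 94.0, 188.9]
tcp_rot: [-3.14, 0.002, 0.5]
contact_force: [-0.3, 0.8, -1.1]
grip_width: 45.7
t: 20.18
tcp_pos: [565.9, 94.2, 176.6]
tcp_rot: [-3.141, -0.001, 0.5]
contact_force: [-3.6, -1.1, 21.7]
grip_width: 44.9
```

```bash
python3 -m creep '[[[0,0,0.02],[0,0,0]]]'
```

```text
t: 20.3
tcp_pos: [566.0, 94.3, 176.6]
tcp_rot: [-3.141, -0.002, 0.5]
contact_force: [-2.9, 0.1, 17.8]
grip_width: 45.3
```

```bash
python3 -m creep '[[[0,0,-0.3],[0,0,0]],[[0,0,-0.5],[0,0,0]],[[0,0,-0.5],[0,0,0]]]'; python3 -m creep '[[[0,0,0.2],[0,0,0]],[[0,0,0.3],[0,0,0]],[[0,0,0.4],[0,0,0]],[[0,0,0.48],[0,0,0]],[[0,0,0.5],[0,0,0]]]';python3 -m creep '[[[0,0,-0.3],[0,0,0]],[[0,0,-0.5],[0,0,0]],[[0,0,-0.5],[0,0,0]]]'; python3 -m creep '[[[0,0,0.2],[0,0,0]],[[0,0,0.3],[0,0,0]],[[0,0,0.4],[0,0,0]],[[0,0,0.49],[0,0,0]]]'; python3 -m creep '[[[0,0,-0.3],[0,0,0]],[[0,0,-1],[0,0,0]],[[0,0,-2],[0,0,0]],[[0,0,-2],[0,0,0]]]'
```

```text
t: 20.68
tcp_pos: [565.0, 94.1, 189.3]
tcp_rot: [-3.14, 0.001, 0.5]
contact_force: [0.2, -1.1, -1.0]
grip_width: 45.2
t: 21.3
tcp_pos: [566.0, 94.3, 176.5]
tcp_rot: [-3.141, -0.002, 0.5]
contact_force: [-3.8, -0.6, 16.4]
grip_width: 45.4
t: 21.68
tcp_pos: [565.0, 94.1, 189.3]
tcp_rot: [-3.14, 0.001, 0.5]
contact_force: [-0.3, -0.1, -1.0]
grip_width: 45.4
t: 22.18
tcp_pos: [566.1, 94.3, 176.4]
tcp_rot: [-3.141, -0.002, 0.5]
contact_force: [-2.9, -0.7, 22.4]
grip_width: 45.5
t: 22.68
tcp_pos: [566.3, 94.3, 236.5]
tcp_rot: [3.142, -0.002, 0.5]
contact_force: [-0.1, 0.2, -0.7]
grip_width: 45.5
```

Run:
```python
from ov import *
from to import rows
rows((572,-114,236),(572,-114,35),yaw=-.05)
c=optics.capture("scene"); ovl(c,[fullpost(565,93,8),foot(565,93)],"s.png",(110,290,250,450))
```

```text
at [566.3  94.3 236.5] [ 3.142e+00 -2.000e-03  5.000e-01] F [-0.1  0.2 -0.7] w 45.5 t 22.68
(572, -114, 236) -> [-3.161, 6.184, 0.011] [-0.005, -0.017, 3.938]
(572, -114, 35) -> [-3.178, 6.184, 6.711] [-0.005, -0.017, 3.938]
```

View pics/s.png

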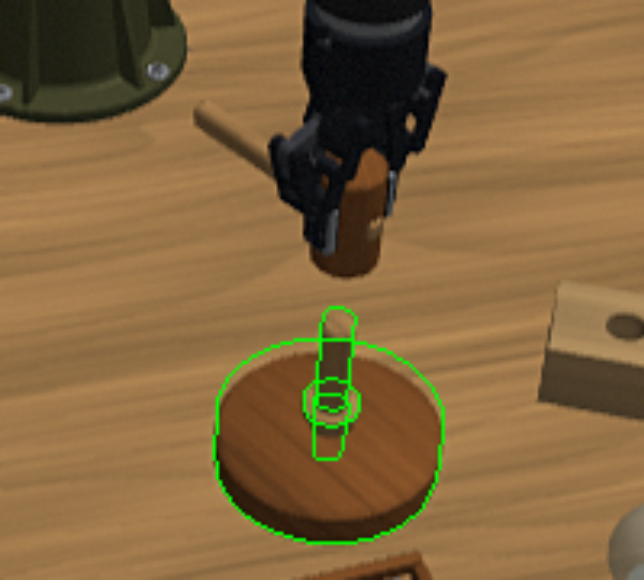

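```bash
python3 -m creep '[[[-0.5,0.9,0],[0,0,0.8]],[[-1.2,2.4,0],[0,0,1.7]],[[-2,3.9,0],[0,0,2.6]],[[-2.7,5.3,0],[0,0,3.4]],[[-3.16,6.18,0],[0,0,3.94]],[[-3.16,6.18,1.5],[0,0,3.94]],[[-3.16,6.18,3.2],[0,0,3.94]],[[-3.16,6.18,4.8],[0,0,3.94]],[[-3.16,6.18,5.9],[0,0,3.94]],[[-3.16,6.18,6.1],[0,0,3.94]]]'; python3 to.py -.05 572,-114,35
```

```text
t: 23.98
tcp_pos: [566.6, -113.4, 47.5]
tcp_rot: [-3.14, 0.009, -0.05]
contact_force: [-0.9, 0.5, -1.1]
grip_width: 45.5
at [ 566.6 -113.4   47.5] [-3.14   0.009 -0.05 ] F [-0.9  0.5 -1.1] w 45.5 t 23.98
(572, -114, 35) -> [0.183, 0.013, 0.415] [-0.01, 0.064, -0.003]
```

```bash
python3 -m creep '[[[0,0,0],[0,0,0]],[[0,0,0.15],[0,0,0]],[[0,0,0.25],[0,0,0]],[[0,0,0.3],[0,0,0]]]'
```

```text
t: 24.48
tcp_pos: [570.4, -114.1, 42.7]
tcp_rot: [-3.141, 0.001, -0.05]
contact_force: [0.3, 0.5, -1.0]
grip_width: 45.4
```

```bash
python3 -m creep '[[[0,0,0.04],[0,0,0]],[[0,0,0.08],[0,0,0]]]'
```

```text
t: 24.72
tcp_pos: [570.1, -114.0, 39.9]
tcp_rot: [-3.141, 0.002, -0.05]
contact_force: [-0.1, -0.4, -1.3]
grip_width: 45.2
```

```bash
python3 -m creep '[[[0,0,0.06],[0,0,0]],[[0,0,0.12],[0,0,0]]]'
```

```text
t: 24.98
tcp_pos: [570.0, -114.0, 36.1]
tcp_rot: [-3.141, 0.002, -0.05]
contact_force: [-0.1, 0.9, -1.1]
grip_width: 45.4
```

```bash
python3 -m creep '[[[0,0,0.04],[0,0,0]],[[0,0,0.06],[0,0,0]]]'
```

```text
t: 25.22
tcp_pos: [569.9, -114.0, 34.5]
tcp_rot: [-3.141, 0.002, -0.05]
contact_force: [-2.2, 1.3, 5.4]
grip_width: 45.5
```

```bash
python3 -m creep '[[[0,0,0],[0,0,0]],[[0,0,0],[0,0,0]],[[0,0,0],[0,0,0]],[[0,0,0],[0,0,0]]]' 100; python3 -m creep '[[[0,0,-1],[0,0,0]],[[0,0,-2.5],[0,0,0]],[[0,0,-4.2],[0,0,0]],[[0,0,-5.8],[0,0,0]],[[0,0,-6.8],[0,0,0]],[[0,0,-6.8],[0,0,0]]]';python3 - <<'E'
from ov import *
from to import rows
c=optics.capture("wrist"); ovl(c,[fullpost(565,93,8),foot(565,93)],"u.png")
for n,m,x0 in (("stand",lambda x:foot(*x),[565,93]),):
    d=finder.cut_out("wrist",n)[0]; print(d["conf"],fit([c],[d["pixels"].astype(np.float32)],m,x0,5))
c=optics.capture("scene"); ovl(c,[fullpost(565,93,8)],"u2.png",(160,290,240,420))
rows((565,93,230),yaw=.5)
E
```

```text
t: 25.72
tcp_pos: [570.1, -114.0, 34.5]
tcp_rot: [-3.141, 0.002, -0.05]
contact_force: [1.7, -0.1, 0.4]
grip_width: 85.1
t: 26.48
tcp_pos: [572.2, -114.5, 241.5]
tcp_rot: [3.141, -0.003, -0.05]
contact_force: [0.8, -0.1, -0.7]
grip_width: 85.6
0.94 (array([565.32291412,  84.68348312]), np.float64(0.27296531200408936))
at [ 569.8 -114.   237.3] [-3.141  0.004 -0.05 ] F [-0.8 -0.3 -0.9] w 85.3 t 26.62
(565, 93, 230) -> [-0.507, -6.883, 0.25] [-0.011, 0.024, -3.941]
```

View pics/u.png

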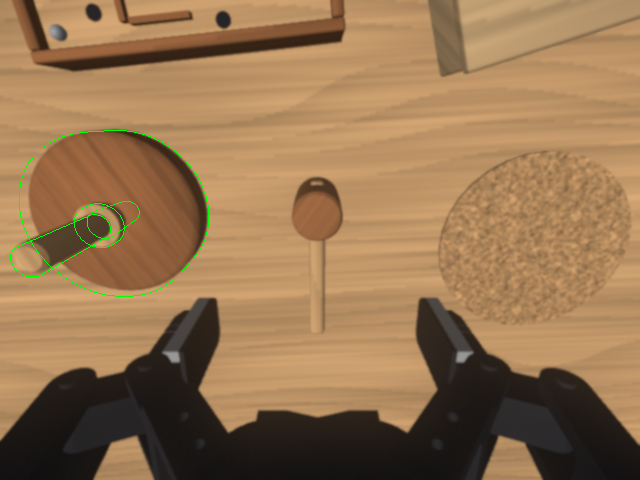

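View pics/u2.png

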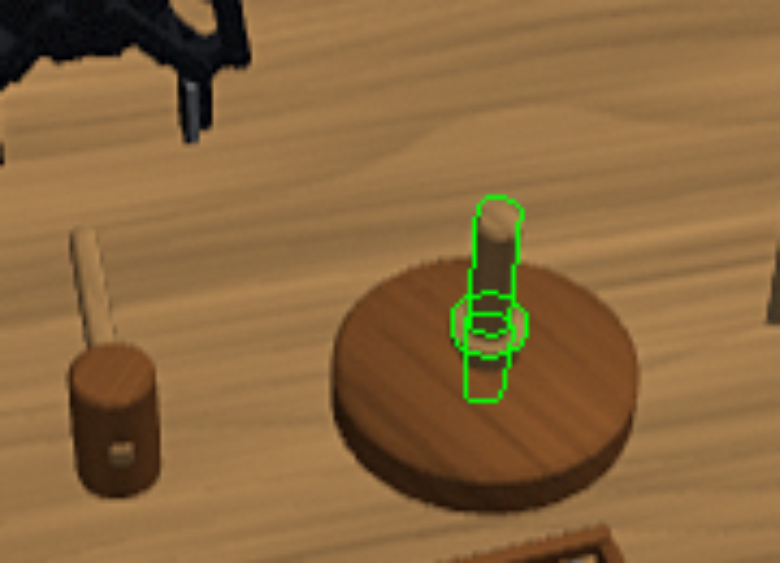

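```bash
python3 -m creep '[[[-0.1,-1,0],[0,0,-0.8]],[[-0.2,-2.6,0],[0,0,-1.7]],[[-0.3,-4.2,0],[0,0,-2.6]],[[-0.4,-5.7,0],[0,0,-3.4]],[[-0.5,-6.88,0.25],[0,0.02,-3.94]],[[-0.5,-6.88,0.25],[0,0.02,-3.94]],[[-0.5,-6.88,0.25],[0,0.02,-3.94]]]' 100;python3 - <<'E'
from ov import *
from to import rows
c=optics.capture("wrist"); ovl(c,[fullpost(565,93,8)],"v.png")
m=lambda x:fullpost(x[0],x[1],8)[1:]
d=finder.cut_out("wrist","post_grip")[0]; x,e=fit([c],[d["pixels"].astype(np.float32)],m,[565,93],5); print(d["conf"],x,e)
rows((x[0],x[1],97),yaw=.5)
E
```

```text
t: 27.5
tcp_pos: [565.2, 92.3, 229.9]
tcp_rot: [-3.141, 0.001, 0.499]
contact_force: [-0.1, -0.8, -0.8]
grip_width: 85.4
0.37 [627.27957249 127.13165569] 1.0630663633346558
at [565.7  91.8 230.6] [-3.141 -0.     0.498] F [-0.2 -0.2  0.9] w 85.4 t 27.6
(np.float64(627.2795724868774), np.float64(127.1316556930542), 97) -> [2.366, -0.051, 4.453] [-0.005, -0.001, -0.013]
```

View pics/v.png

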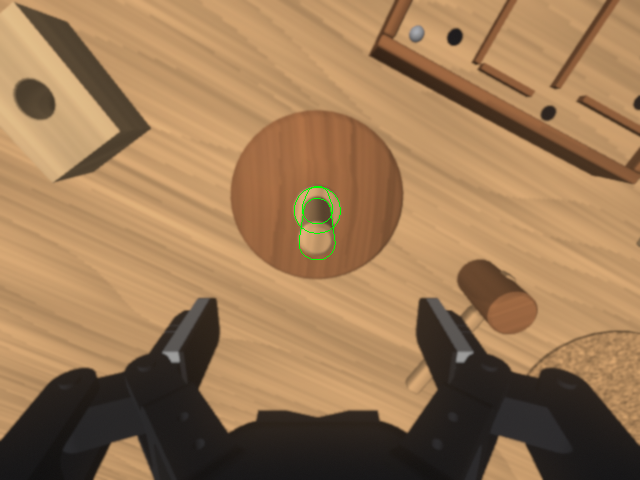

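```bash
python3 -m creep '[[[0,-0.04,1.5],[0,0,0]],[[0,-0.04,3.0],[0,0,0]],[[0,-0.04,4.1],[0,0,0]],[[0,-0.04,4.42],[0,0,0]],[[0,-0.04,4.42],[0,0,0]]]'; python3 -m creep '[[[0,0,0],[0,0,0]],[[0,0,0],[0,0,0]],[[0,0,0],[0,0,0]],[[0,0,0],[0,0,0]],[[0,0,0],[0,0,0]]]' 5; python3 -m creep '[[[0,0,-0.1],[0,0,0]],[[0,0,-0.3],[0,0,0]],[[0,0,-0.6],[0,0,0]],[[0,0,-0.9],[0,0,0]],[[0,0,-0.9],[0,0,0]],[[0,0,-0.9],[0,0,0]]]'
```

```text
t: 28.22
tcp_pos: [565.5, 93.3, 98.6]
tcp_rot: [-3.141, -0.001, 0.499]
contact_force: [0.0, -1.4, 0.2]
grip_width: 85.8
t: 28.85
tcp_pos: [565.8, 94.0, 99.1]
tcp_rot: [-3.141, -0.002, 0.5]
contact_force: [-1.2, 0.1, 5.8]
grip_width: 23.6
t: 29.6
tcp_pos: [565.3, 93.9, 125.5]
tcp_rot: [-3.141, -0.001, 0.5]
contact_force: [-1.0, -0.4, -6.5]
grip_width: 23.6
```

Weight of about 6.5 N is carried, so the taper holds. Lifting further and looking.

```bash
python3 -m creep '[[[0,0,-0.8],[0,0,0]],[[0,0,-2],[0,0,0]],[[0,0,-3.2],[0,0,0]],[[0,0,-4.1],[0,0,0]],[[0,0,-4.3],[0,0,0]],[[0,0,-4.3],[0,0,0]]]';python3 - <<'E'
from ov import *
from to import rows
s=manip.state();x,y,z=s["tcp_pos"]
c=optics.capture("scene"); ovl(c,[fullpost(x,y,z-90),foot(x,y,z-98)],"x.png",(60,290,230,460))
rows((545,-130,z),(501,-356,z),(501,-356,150),yaw=.5)
E
```

```text
t: 30.35
tcp_pos: [565.0, 93.8, 253.7]
tcp_rot: [-3.141, -0.0, 0.5]
contact_force: [0.5, 0.5, -7.6]
grip_width: 23.4
at [564.5  93.7 253. ] [-3.14e+00  1.00e-03  5.00e-01] F [ 0.4  0.  -6.3] w 23.8 t 30.4
(545, -130, np.float64(253.6888974036932)) -> [-4.145, 6.232, -0.028] [-0.009, 0.006, -0.002]
(501, -356, np.float64(253.6888974036932)) -> [-9.043, 12.141, -0.032] [-0.009, 0.006, -0.002]
(501, -356, 150) -> [-9.04, 12.145, 3.424] [-0.009, 0.006, -0.002]
```

View pics/x.png

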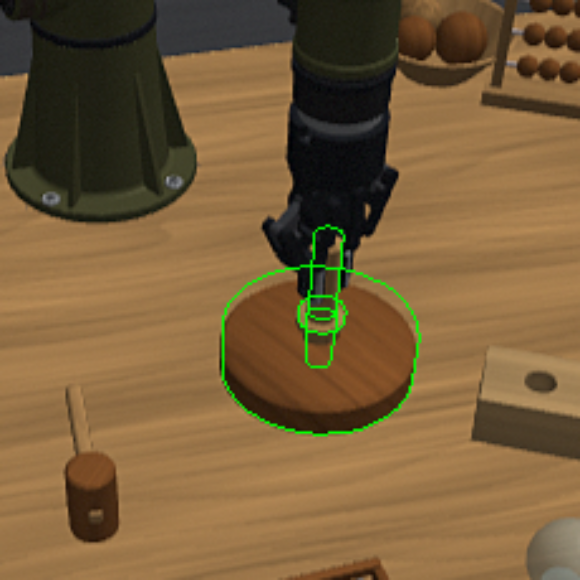

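```bash
python3 -m creep '[[[-0.25,0.35,0],[0,0,0]],[[-0.9,1.2,0],[0,0,0]],[[-1.8,2.4,0],[0,0,0]],[[-2.8,3.8,0],[0,0,0]],[[-3.9,5.2,0],[0,0,0]],[[-4.9,6.6,0],[0,0,0]],[[-6,8,0],[0,0,0]],[[-7,9.4,0],[0,0,0]],[[-7.9,10.6,0],[0,0,0]],[[-8.5,11.4,0],[0,0,0]]]'; python3 -m creep '[[[-0.3,0.4,0],[0,0,0]],[[-0.5,0.7,0],[0,0,0]],[[-0.5,0.7,0],[0,0,0]],[[-0.5,0.7,0],[0,0,0]]]'; python3 to.py .5 501,-356,150
```

```text
t: 31.65
tcp_pos: [503.5, -331.2, 252.6]
tcp_rot: [-3.14, 0.0, 0.498]
contact_force: [-0.3, 0.9, -6.0]
grip_width: 23.6
t: 32.15
tcp_pos: [502.5, -353.2, 253.9]
tcp_rot: [-3.14, -0.001, 0.501]
contact_force: [-1.4, -0.3, -4.9]
grip_width: 23.5
at [ 502.5 -353.2  253.9] [-3.14e+00 -1.00e-03  5.01e-01] F [-1.4 -0.3 -4.9] w 23.5 t 32.15
(501, -356, 150) -> [-0.094, 0.063, 3.463] [-0.008, -0.01, 0.006]
```

```bash
python3 -m creep '[[[-0.03,0.02,0.6],[0,0,0]],[[-0.06,0.05,1.6],[0,0,0]],[[-0.07,0.05,2.8],[0,0,0]],[[-0.07,0.05,3.8],[0,0,0]],[[-0.07,0.05,4.3],[0,0,0]],[[-0.07,0.05,4.5],[0,0,0]],[[-0.07,0.05,4.6],[0,0,0]],[[-0.07,0.05,4.6],[0,0,0]]]'
python3 - <<'E'
from ov import *
from to import rows
rows((501.5,-355.5,103),yaw=.5)
s=manip.state();x,y,z=s["tcp_pos"]
c=optics.capture("scene"); ovl(c,[[cyl(501,-355.7,0,4,105)],foot(x-.5,y-.5,z-99)],"y.png",(170,330,90,290))
c=optics.capture("top"); ovl(c,[[cyl(501,-355.7,0,4,105)],foot(x-.5,y-.5,z-99)],"y2.png",(230,390,420,600))
E
```

```text
t: 33.15
tcp_pos: [501.8, -356.7, 116.8]
tcp_rot: [3.141, -0.002, 0.5]
contact_force: [0.1, -0.2, -5.7]
grip_width: 23.1
at [ 501.8 -356.7  116.8] [ 3.141e+00 -2.000e-03  5.000e-01] F [ 0.1 -0.2 -5.7] w 23.1 t 33.15
(501.5, -355.5, 103) -> [0.01, -0.041, 0.461] [0.005, -0.013, -0.001]
```

View pics/y.png

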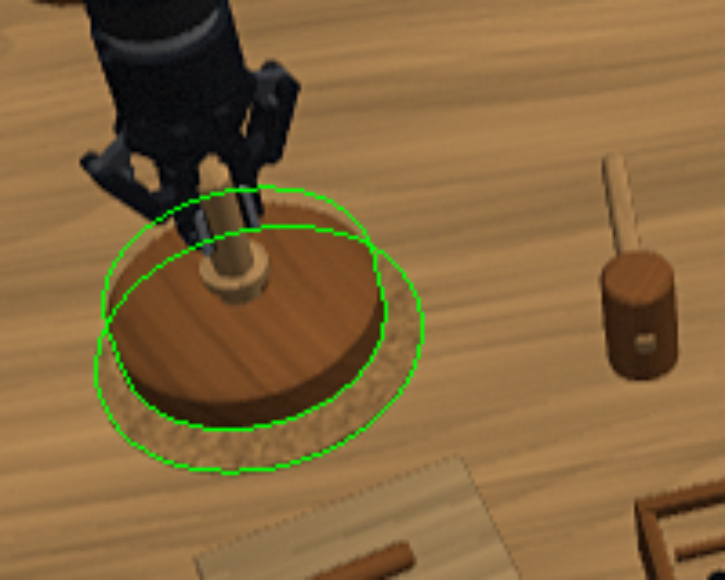

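View pics/y2.png

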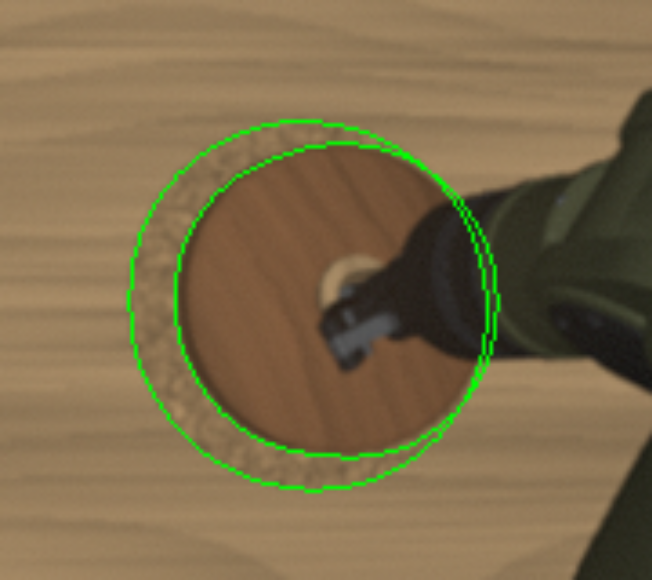

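```bash
python3 -m creep '[[[0,-0.02,0.08],[0,0,0]],[[0,-0.04,0.16],[0,0,0]],[[0,-0.04,0.24],[0,0,0]],[[0,-0.04,0.3],[0,0,0]]]'; python3 -m creep '[[[0,0,0.03],[0,0,0]],[[0,0,0.06],[0,0,0]]]'
```

```text
t: 33.75
tcp_pos: [500.5, -355.2, 106.6]
tcp_rot: [-3.141, -0.001, 0.5]
contact_force: [-0.8, 0.1, -7.2]
grip_width: 23.6
t: 34.0
tcp_pos: [500.6, -355.3, 105.1]
tcp_rot: [-3.141, -0.001, 0.5]
contact_force: [-0.3, 0.2, -7.0]
grip_width: 23.6
```

```bash
python3 -m creep '[[[0,0,0.03],[0,0,0]],[[0,0,0.06],[0,0,0]]]'
```

```text
t: 34.25
tcp_pos: [500.7, -355.3, 103.3]
tcp_rot: [-3.141, -0.001, 0.5]
contact_force: [-1.8, -0.8, -6.1]
grip_width: 23.6
```

```bash
python3 -m creep '[[[0,0,0.03],[0,0,0]],[[0,0,0.06],[0,0,0]]]'
```

```text
t: 34.5
tcp_pos: [501.0, -355.5, 103.1]
tcp_rot: [3.141, -0.002, 0.5]
contact_force: [-4.7, 3.0, 10.8]
grip_width: 23.7
```

```bash
python3 -m creep '[[[0,0,-0.05],[0,0,0]],[[0,0,-0.05],[0,0,0]]]'; python3 -m creep '[[[0,0,0],[0,0,0]],[[0,0,0],[0,0,0]],[[0,0,0],[0,0,0]],[[0,0,0],[0,0,0]]]' 100; python3 -m creep '[[[0,0,-0.8],[0,0,0]],[[0,0,-2],[0,0,0]],[[0,0,-3.5],[0,0,0]],[[0,0,-5],[0,0,0]],[[0,0,-5],[0,0,0]]]'; python3 to.py .235 300,-500,250
```

```text
t: 34.75
tcp_pos: [500.9, -355.4, 103.2]
tcp_rot: [-3.141, -0.001, 0.5]
contact_force: [-1.2, 0.2, -2.0]
grip_width: 23.7
t: 35.25
tcp_pos: [500.8, -355.4, 103.2]
tcp_rot: [-3.141, -0.001, 0.5]
contact_force: [0.0, 0.4, -0.5]
grip_width: 85.8
t: 35.88
tcp_pos: [502.5, -356.9, 257.5]
tcp_rot: [3.135, -0.004, 0.5]
contact_force: [0.3, -0.2, 0.1]
grip_width: 85.4
at [ 502.5 -356.9  257.5] [ 3.135 -0.004  0.5  ] F [ 0.3 -0.2  0.1] w 85.4 t 35.88
(300, -500, 250) -> [-8.213, 0.95, 0.219] [0.04, -0.038, 1.896]
```

Clear the view and check the outcome.

```bash
python3 -m creep '[[[-1,-0,0],[0,0,0]],[[-2.5,0.4,0],[0,0,0]],[[-4,0.6,0],[0,0,0.5]],[[-5.7,0.8,0],[0,0,1]],[[-6.5,0.9,0],[0,0,1]],[[-6.5,0.9,0],[0,0,1]]]'
python3 - <<'E'
from ov import *
for n in("scene","top"):
    c=optics.capture(n); ovl(c,[[cyl(501,-355.7,0,4,105)],fullpost(500.5,-356,12),foot(500.5,-356,4)],f"f_{n}.png")
    d=finder.cut_out(n,"stand")
    if d: print(n,d[0]["conf"],fit([c],[d[0]["pixels"].astype(np.float32)],lambda x:foot(x[0],x[1],4)+fullpost(x[0],x[1],12),[500,-356],5))
E
```

```text
t: 36.62
tcp_pos: [340.7, -473.2, 251.9]
tcp_rot: [-3.14, -0.001, 0.357]
contact_force: [0.2, 0.3, -0.6]
grip_width: 85.6
scene 0.78 (array([ 498.86001706, -356.66865206]), np.float64(0.3020641803741455))
```

View pics/f_scene.png

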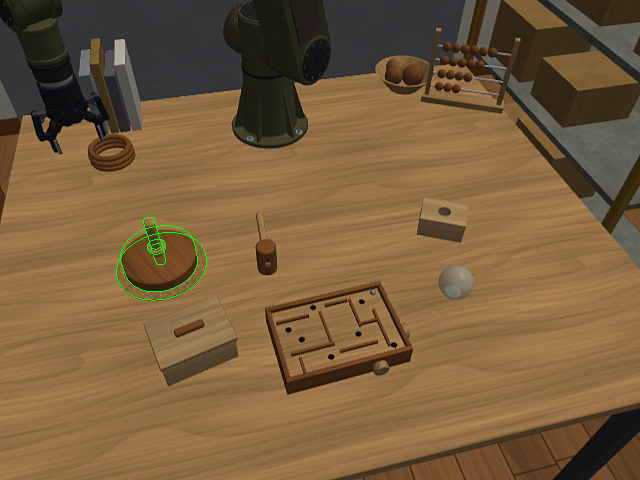

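View pics/f_top.png

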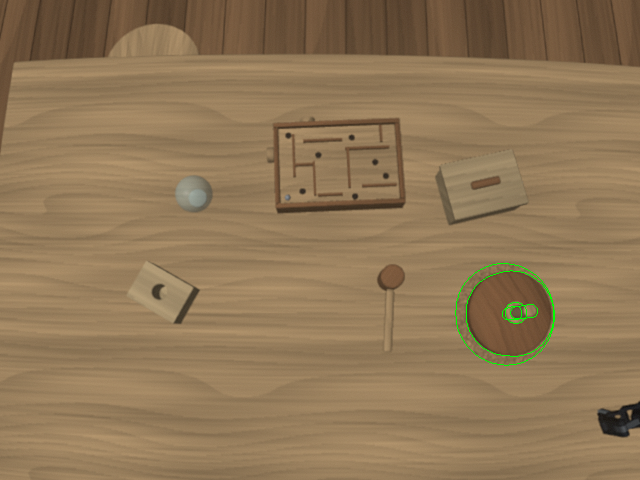

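The pictures show the stand upright on the mat at about (512, 313) in the top view. The mallet stands at (391, 278), and the labyrinth, ball, box and block are where they were.

```bash
python3 -c "
from plant import manip
print(manip.finish_job(), manip.state()['t'])"
```

```text
the job is handed in; nothing more can be done
the job is handed in; nothing more can be done
```

The ring-toss stand is assembled and standing on the cork mat. I handed the job in at about 37 s of the 72 s allowed; no verdict comes back.

- **Setting the post:** I took it from the storage block, set it in the socket until it met about 5 N, and let go. It stood upright.
- **Tapping it home:** The cork slid down about 12 mm under roughly 5 N before the taper bit. I then gave the post one slow press of about 19 N and three taps. The highest force I read was about 23 N, measured only at the end of each move, so a brief peak between readings could have been higher.
- **Mallet:** It is back standing on the shelf within a few millimetres of where it started.
- **Lifting and placing:** Held by the post alone, the stand came up about 155 mm, and the 6–7 N I read matches its weight. It touched down on the mat with about 17 N (well under 55 N), and I eased off the pressure before opening the gripper.

**Last checks:** The final scene and top pictures show the stand upright and its foot centred within about 2 mm on the mat, which leaves roughly 20 mm of cork all round. The other things are in place and the gripper is clear.

**Checks that failed or disagreed:**
- The network did not find the stand in the last top picture, so I judged that view against the drawn outline.
- The network's outline of the post just before the final grasp was wrong, and I ignored it in favour of the measured position.
- The scene camera fits the drawn outlines a little less closely than the top camera, by a few millimetres.

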